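# Lock the keyhole carrier onto the microscope stage

### The arm

A 7-joint arm with a two-finger parallel gripper is mounted at the origin on the work surface. World frame = base frame: x ahead of the robot, y to its left, z up, the work surface at z = 0. Lengths are in mm, angles in rad, forces in N, time in s.
With the tool pointing down it reaches from about 425 to 950 mm from the base axis. Payload 16.7 kg.
Tool frame: the origin (TCP) lies on the centre line of the jaws, within the pads' length; the fingertips stand 25 mm ahead of it and the grasp point (between the pads) lies 6 mm ahead of it; y points along the fingers, x is the direction in which the jaws open and shut, and the axes are right-handed (so a half turn about y gives the same grasp; the last joint's range is limited). The gripper opens to 94 mm and grips with 3 to 60 N. Pads are 16 mm wide; open, the fingers measure 119 mm over their backs; the gripper's body (75 mm by 177 mm) begins 78 mm behind the grasp point.
Start: joints at [-1.304, 0.426, 0.074, 1.606, -0.034, 1.111, -0.067], TCP at [273.265, 617.173, 230.467] pointing down, gripper open.
Joint ranges: [-2.85, 2.85], [-0.5, 2.14], [-1.23, 1.37], [0.21, 2.46], [-1.02, 4.16], [0.16, 2.05], [-2.73, 2.73]. Speed limits (rad/s): [1.89, 1.89, 2.39, 2.39, 3.01, 3.01, 3.01].

### API

Orientations are given as a unit quaternion [x, y, z, w].
In Python, from workcell import arm gives the robot as it stands. The module is installed in compiled form; this text tells all that it offers.
- The arm moves only by the tool apply_moves, never from a script. Its argument "rows" is a list of rows, each a list of 5 numbers: the shift along the tool's x, y, z normalised to -1 to 1, where 1 is 120 mm, then the turn about the tool's y normalised to -1 to 1, where 1 is 30 degrees, then the closure, from -1 (fully open) to 1 (shut), so that 0 is half open. A call has 1 to 10 rows; each row is the pose to reach, as a shift and turn from the pose commanded when the call began, along the tool's axes at that moment; what a row does not reach only later rows make up. A row lasts 1/12 s, in which the tool goes at most 41.7 mm and 7.16 degrees, less where a joint would pass 70% of its speed; a pose out of reach is approached as far as the arm can. A call with a number of a shift or a turn outside -1 to 1 is refused whole. A call with a gripper value outside its range is refused whole. The fingers move at their own pace and stop on an object; "newtons" is the grip in N (left out, the last holds). Time passes only in rows, so rows that repeat a pose let the fingers close. It gives the time, the measured TCP pose, the force and the opening at its end, in the units of the state.
- arm.get_obs(): the state, without advancing time (a new reading comes with each control period).
- arm.get_image(name): name is "scene" or "top" or "wrist"; returns the picture (480x640x3 uint8, red, green, blue); there is no depth.
- arm.calibration(name): a dict with "fx", "fy", "cx", "cy" (pixels), "distortion" ([k1, k2, p1, p2, k3] as OpenCV has them; the pictures are not rectified), "view" (4x4, takes a point from world to camera coordinates). Camera axes: x right, y up, looking along -z (the intrinsics and any distortion apply to the point x, -y, -z); pixel columns grow to the right and rows downward; lengths in mm; the calibration is good to about 2 mm. A picture is of the moment at which its call begins: read the wrist's pose just before it. calibration takes no time and is no camera call; for the wrist camera it gives the pose at the moment of the call.
- arm.hand_in(): hands the job in, once; it reports no verdict.
The state is a dict: "time": time; "q": joint angles; "qd": joint speeds; "joint_torque": joint torques, N m; "tool_pos": TCP position; "eef_rot": TCP orientation; "contact_force": force on the tool from outside, world axes, zero at the start; "wrist_torque": the same for the moment, N m; "gripper_width": opening from 0.0 (shut) to 1.0 (fully open).
Only numpy, scipy, OpenCV 4.12 (cv2) and the standard library are available. Lean on these libraries where they do the work, as an engineer would, in place of code of your own. Each camera call takes 0.05 s, during which the arm holds its last target.

### The job

Mount the circuit-board carrier on the inspection stage: lower it so that both brass screw heads come up through the big ends of its keyholes, slide it along, away from the red-knobbed lever, until the screws reach the ends of the narrow slots and it lies flat and fully home, and only then flip the lever over to latch it. Let go of everything, and leave the other things on the bench where they are.

Things in the scene. Friction and masses are not known exactly. Their poses are not given: they have to be found in the camera images.
- carrier_grip (a point): Loose carrier (0.15 to 0.31 kg): aluminium plate 96 (x) x 112 (y) x 5 mm. This point is over the plate's centre, 25 mm above its underside, inside the upright orange grip rib: 56 (x) x 12 (y) mm, from 5 to 45 mm above the underside. Axes are the carrier's. Starts flat on the blue mat.
- carrier_holes (a point): Point on the carrier's underside midway between the big ends of its two keyholes (14 mm to +x of the plate's centre). Big ends: 18 mm octagons at 36 mm to either side along y. From each an 8 mm slot leads to -x through a 45 degree taper; a screw shank at the slot's end stands 20 mm to -x of the big end's centre.
- carrier_lip (a point): Top of the turned-up lip along the carrier's whole -x edge, 4 mm thick and 20 mm high from the underside; this point is on its outer face, 48 mm to -x of the plate's centre.
- stage: Fixed dark inspection stage. Origin on the bench under the middle of its cross channel; x is the sliding direction (home is towards +x). Flat top 35 mm above the origin; x from -105 to 75, y from -85 to 85 mm. The carrier goes on with its x along the stage's x. Lying on the top its grip point is at z = 60 mm, resting on the screw heads at z = 72.
- screws_nominal (a point): Stage top, x = y = 0. Two upright screws, 36 mm either side of this along y: shank 6, brass head 13 mm diameter, head underside 8, top 12 mm above the stage top. Their bar is fixed, but up to 13 mm off either way along y: this shift is only seen or felt, not reported. Sideways play each way: 2.5 mm as heads pass the big ends, 6 mm once the plate is below the heads, 1 mm in the slots.
- home_point (a point): Where the carrier's grip point is when fully home, if the screws' sideways shift were zero (stage x = 6, z = 60 mm; add the shift along y). With the heads in the centres of the big ends it is 20 mm to -x of this.
- clamp (a joint): Latch lever angle: 0 = open (handle leans to the stage's -x, latch nose upright), 1.4 = closed (handle leans to +x, nose level just behind the carrier's lip). Over-centre: upright at 0.65, it falls by its own weight to the side it leans to; under 2 N at the knob moves it. It cannot close unless the carrier is home to about 2 mm.
- clamp_knob (a point): Centre of the red ball knob, 22 mm diameter, on the end of the lever's 10 mm thick handle, 60 mm from the hinge axis.
- clamp_pivot (a point): Point on the lever's hinge axis (along the stage's y): x = -80, y = 0, z = 47 mm in the stage's frame. The clevis round it is 40 mm wide (y) and 24 mm long (x), and its top is 10 mm above the axis.
- mat: Fixed thin blue mat, 250 x 150 x 3 mm, where the carrier starts. Origin at the centre of its underside.
- sample_box: Loose small white box, 30 x 36 x 22 mm, on the mat: leave alone. Origin at the centre of its underside.
- screwdriver: Loose screwdriver, 130 mm long, blue handle, lying on the mat: leave alone.
- jar: Loose amber jar, 50 mm diameter, 70 mm high: leave alone. Origin at the centre of its underside.
- dish: Loose blue dish, 90 mm diameter, 14 mm high: leave alone. Origin at the centre of its underside.
- wash_bottle: Loose white bottle, 60 mm diameter, 160 mm high: leave alone. Origin at the centre of its underside.
Not all that is in view belongs to the job. There is more than one size of the part that bears carrier_grip; the job needs the largest.

How it is judged:
By the outcome, as a careful person would: the job done as asked, in the order asked, and still so for the second after the job is handed in, with the robot touching nothing.
It also fails if it takes over 67 s, if anything falls off the work surface, if the arm or the gripper's body presses on something with over 40 N, if the wrist force passes 120 N, or if a joint passes its speed limit or range.

## Working session

There is one attempt and no reset: what is moved stays moved. The work goes in short steps, Python scripts to look and compute and a tool call to move; the robot and the scene stay as the last step left them, time stands still between calls to the robot, and variables do not carry over. Pictures are saved under pics/ and viewed, and the job is handed in when it is done.

Besides the shell and the picture viewer there is one more tool, called after "Emit:" as a command line: name --pt "numbers of a row" for each row, then --argument value for the rest. apply_moves: Moves the arm, as the interface text tells. Scaled input: -1 to 1 covers 120 mm each way for a shift and 30 degrees each way for a turn. Its arguments: {"type":"object","properties":{"rows":{"type":"array"},"newtons":{"type":"number"}},"required":["rows"]}

```bash
mkdir -p pics
cat > h.py <<'E'
import numpy as np, cv2
from workcell import arm
from scipy.spatial.transform import Rotation as R
def cam(n):
    c=arm.calibration(n); K=np.array([[c['fx'],0,c['cx']],[0,c['fy'],c['cy']],[0,0,1.]]); return K,np.array(c['distortion'],float),np.array(c['view'],float)
def ray(cal,uv):
    K,d,V=cal
    p=cv2.undistortPoints(np.array(uv,float).reshape(-1,1,2),K,d).reshape(-1,2)
    dc=np.c_[p[:,0],-p[:,1],-np.ones(len(p))]
    Rm=V[:3,:3]; o=-Rm.T@V[:3,3]
    return o,dc@Rm
def onz(cal,uv,z):
    o,d=ray(cal,uv); t=(z-o[2])/d[:,2]; return o+d*t[:,None]
def proj(cal,P):
    K,d,V=cal
    P=np.atleast_2d(P); c=P@V[:3,:3].T+V[:3,3]; c=c*[1,-1,-1]
    return cv2.projectPoints(c.reshape(-1,1,3),np.zeros(3),np.zeros(3),K,d)[0].reshape(-1,2)
def save(n,img): cv2.imwrite('pics/'+n,cv2.cvtColor(img,cv2.COLOR_RGB2BGR))
E
python3 - <<'E'
from h import *
print(arm.get_obs())
for n in ['scene','top','wrist']:
    c=arm.calibration(n); print(n,c)
    i=arm.get_image(n); save(n+'0.png',i); np.save(n+'0.npy',i)
E
```

```text
{'time': 0.0, 'q': array([-1.30348723,  0.42677103,  0.07385956,  1.60660104, -0.03416282,
        1.11078534, -0.06706725]), 'qd': array([ 9.17018633e-04, -2.38067258e-04, -6.60498667e-04, -7.84418790e-05,
        1.28505955e-03, -7.72044225e-04, -6.92703858e-04]), 'joint_torque': array([ 5.17761237e-04, -9.35849404e+01,  3.66687030e+00, -4.54203880e+01,
       -4.88875550e-02,  2.01089890e-02,  1.84004834e-04]), 'tool_pos': array([273.12063439, 616.83478954, 229.75243235]), 'eef_rot': array([ 0.59290281,  0.38534364, -0.38609874, -0.59237175]), 'contact_force': array([0.21026701, 0.42337084, 0.40713743]), 'wrist_torque': array([-0.01690823,  0.00031131, -0.04048638]), 'gripper_width': 1.0023186416352106}
scene {'fx': 469.01608187713606, 'fy': 469.01608187713606, 'cx': 317.5371782471479, 'cy': 240.58646175790616, 'distortion': array([0.01185531, 0.        , 0.        , 0.        , 0.        ]), 'view': array([[-1.05460927e-01,  9.94212068e-01, -2.05025892e-02,
         5.05834941e+01],
       [-6.82866855e-01, -5.74164054e-02,  7.28283060e-01,
         3.33964191e+02],
       [ 7.22
[... 545 characters left out ...]
07567e-01,  1.72703929e-02,  9.92218211e-01,
        -1.37712008e+03],
       [ 0.00000000e+00,  0.00000000e+00,  0.00000000e+00,
         1.00000000e+00]])}
wrist {'fx': 380.86474633662203, 'fy': 380.86474633662203, 'cx': 318.8795641755071, 'cy': 239.23015902536173, 'distortion': array([-0.0379279,  0.       ,  0.       ,  0.       ,  0.       ]), 'view': array([[ 4.03636680e-01,  9.14918871e-01, -9.43611060e-04,
        -6.75301543e+02],
       [-8.80140272e-01,  3.88011258e-01, -2.73496554e-01,
         2.77754942e+01],
       [-2.49861027e-01,  1.11223751e-01,  9.61872520e-01,
        -3.91776831e+02],
       [ 0.00000000e+00,  0.00000000e+00,  0.00000000e+00,
         1.00000000e+00]])}
```

View pics/scene0.png

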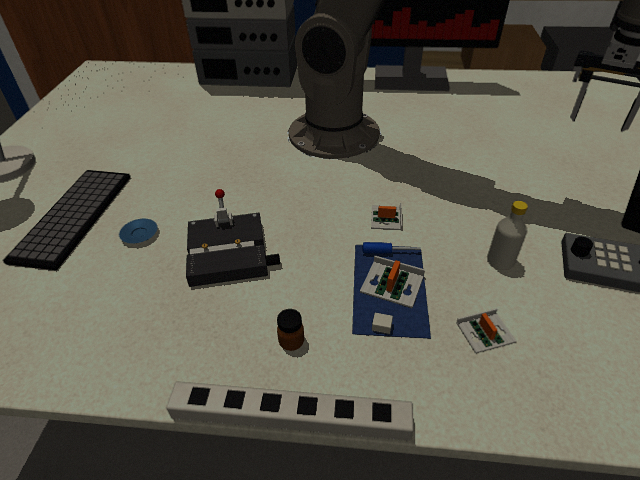

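View pics/top0.png

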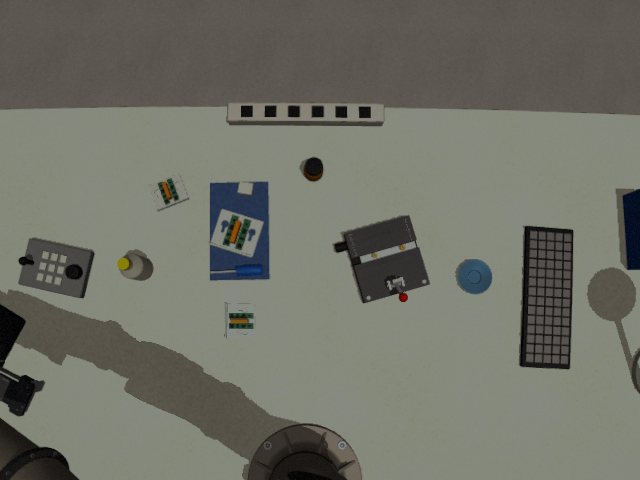

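View pics/wrist0.png

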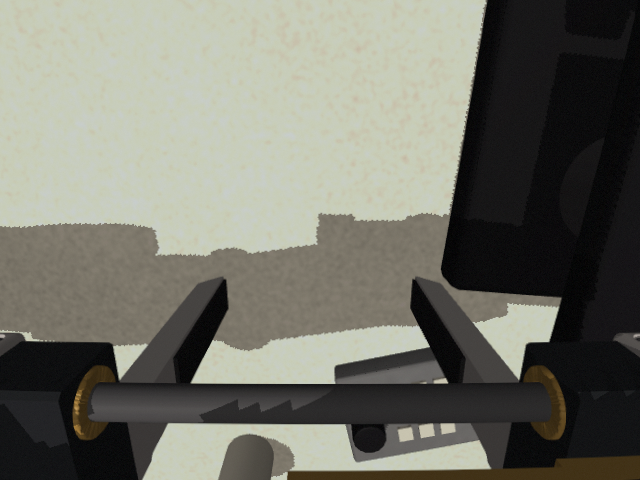

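The top view shows the mat and large carrier at about (238,233), the stage at about (385,258) with its red knob at (403,297), and smaller decoys at (170,191) and (241,320). I'll zoom in on the carrier and the stage.

Run:
```python
from h import *
t=np.load('top0.npy')
a=cv2.resize(t[170:290,200:280],None,fx=5,fy=5,interpolation=cv2.INTER_CUBIC)
b=cv2.resize(t[205:310,330:435],None,fx=3.8,fy=3.8,interpolation=cv2.INTER_CUBIC)
c=np.zeros((600,800,3),np.uint8); c[:a.shape[0],:400]=a; c[:b.shape[0],401:401+b.shape[1]]=b[:,:399]
save('z1.png',c)
s=np.load('scene0.npy'); a=cv2.resize(s[180:300,180:280],None,fx=4,fy=4,interpolation=cv2.INTER_CUBIC);b=cv2.resize(s[235:345,345:435],None,fx=4,fy=4,interpolation=cv2.INTER_CUBIC)
c=np.zeros((600,800,3),np.uint8); c[:a.shape[0],:400]=a; c[:b.shape[0],401:401+b.shape[1]]=b
save('z2.png',c)
cal=cam('top')
# red, orange, brass masks
hsv=cv2.cvtColor(t,cv2.COLOR_RGB2HSV)
def blobs(m,n):
    k,l,st,ce=cv2.connectedComponentsWithStats(m.astype(np.uint8))
    for i in range(1,k):
        if st[i,4]>=n: print(st[i],ce[i])
print('red');blobs(((hsv[...,0]<6)|(hsv[...,0]>174))&(hsv[...,1]>170)&(hsv[...,2]>90),5)
print('orange');blobs((hsv[...,0]>6)&(hsv[...,0]<20)&(hsv[...,1]>170)&(hsv[...,2]>120),5)
print('brass');m=(hsv[...,0]>13)&(hsv[...,0]<30)&(hsv[...,1]>80)&(hsv[...,2]>80);blobs(m,3)
print('mat', onz(cal,[[210,182],[268,182],[269,279],[211,279]],3))
```

```text
red
[400 294   8   8  46] [403.52173913 297.26086957]
orange
[162 182   8  15  43] [165.51162791 188.76744186]
[230 221  10  21  75] [234.46666667 230.64      ]
[231 320  16   3  48] [238.5 321. ]
brass
[162 181   9  17  66] [165.71212121 189.33333333]
[229 220  12  23 121] [234.40495868 230.78512397]
[400 245   6   5  23] [402.2173913  247.08695652]
[372 253   5   5  20] [374.05 254.9 ]
[117 257  12  13 119] [122.53781513 263.23529412]
[231 319  17   4  65] [238.8        320.56923077]
mat [[746.72303326 244.94143413   3.        ]
 [747.17481762  96.1847964    3.        ]
 [499.13615068  90.74696533   3.        ]
 [498.3810267  236.24926248   3.        ]]
```

View pics/z1.png

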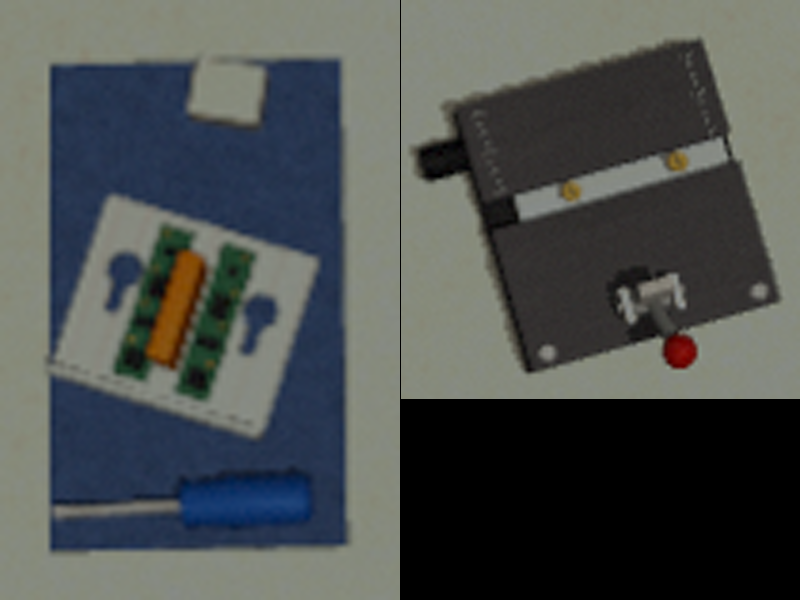

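View pics/z2.png

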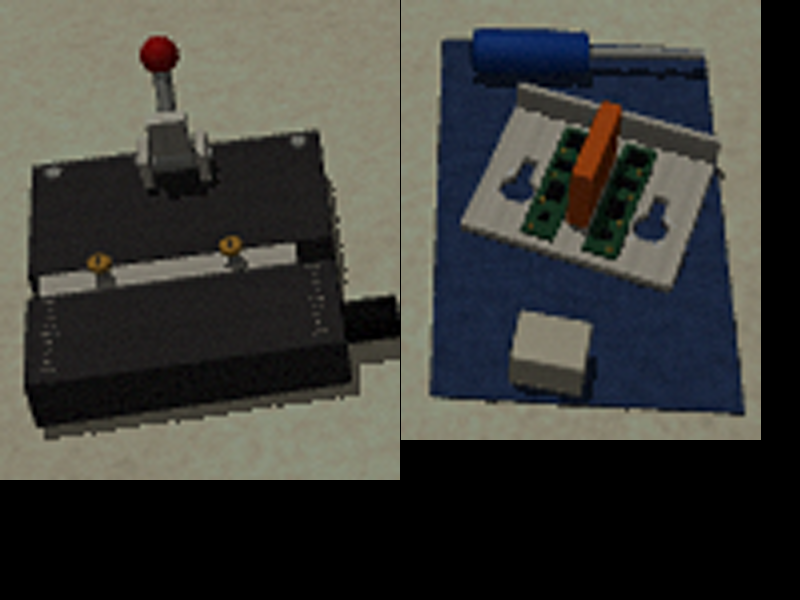

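```bash
cat >> h.py <<'E'
def toolR(): return R.from_quat(arm.get_obs()['eef_rot']).as_matrix()
def need(target, xdir=None, p=None):
    """TCP world target, jaw-axis direction -> row numbers"""
    o=arm.get_obs(); M=R.from_quat(o['eef_rot']).as_matrix(); p=o['tool_pos'] if p is None else p
    d=M.T@(np.array(target)-p); 
    print('shift norm',np.round(d/120,4), 'tool y world',np.round(M[:,1],4))
    if xdir is not None:
        v=M.T@np.array(xdir,float); # rotation about tool y taking x to v
        a=np.degrees(np.arctan2(-v[2],v[0]))
        print('turn deg',a,'or',(a+180+180)%360-180,'norm',a/30)
E
python3 - <<'E'
from h import *
cal=cam('top'); cs=cam('scene')
o=arm.get_obs(); print(np.round(toolR(),4))
far=onz(cal,[[222.4,209],[263.6,222]],8)
lip=onz(cal,[[210,243.6],[252.4,257.4]],23)
print('far',far,'lip',lip)
print('widths',np.linalg.norm(far[1]-far[0]),np.linalg.norm(lip[1]-lip[0]), np.linalg.norm((far.mean(0)-lip.mean(0))[:2]))
x=(far.mean(0)-lip.mean(0))[:2]; x/=np.linalg.norm(x); print('ang x',np.degrees(np.arctan2(x[1],x[0])))
for e in (far,lip):
    y=(e[0]-e[1])[:2]; print('ang from y',np.degrees(np.arctan2(y[1],y[0]))-90)
print('center', (far.mean(0)+lip.mean(0))[:2]/2)
s=onz(cal,[[402.22,247.09],[374.05,254.9]],47); print('screws',s,np.linalg.norm(s[0]-s[1]), 'mid',s.mean(0)); y=(s[1]-s[0])[:2]; print(np.degrees(np.arctan2(y[1],y[0]))-90)
# scene
s2=np.array([[98,262],[230,244]])/4+[180,180]; q=onz(cs,s2,47); print('scene screws',q,q.mean(0)); y=(q[0]-q[1])[:2]
# stage corners (top): zoom 3.8
c=(np.array([[-0+700-401,40],[778-401,298],[532-401,370],[457-401,112]])/3.8)+[330,205]
c=onz(cal,c,35); print('stage corners',c,c.mean(0)); print([np.linalg.norm(c[i]-c[i-1]) for i in range(4)])
for i in range(4):
  v=c[i]-c[i-1];print(np.degrees(np.arctan2(v[1],v[0])))
# big ends & rib
b=(np.array([[125,268],[262,308]])/5)+[200,170]; b=onz(cal,b,8); print('bigends',b,b.mean(0),np.linalg.norm(b[0]-b[1]))
for z in (48,): print('rib',onz(cal,np.array([[234.4,230.7]]),z))
E
```

```text
[[ 4.049e-01 -3.000e-04 -9.144e-01]
 [ 9.144e-01 -9.000e-04  4.049e-01]
 [-9.000e-04 -1.000e+00 -1.000e-04]]
far [[675.60731844 210.65046004   8.        ]
 [642.66666854 105.68571021   8.        ]] lip [[585.30191455 237.58257289  23.        ]
 [551.30755241 131.36235502  23.        ]]
widths 110.0122044297835 111.52735691309728 94.56436857613953
ang x -16.150641749551106
ang from y -17.423204632191087
ang from y -17.746576169732705
center [613.72086348 171.32027454]
screws [[ 575.80153251 -237.69675166   47.        ]
 [ 556.2717014  -167.84624819   47.        ]] 72.5293536322541 mid [ 566.03661696 -202.77149992   47.        ]
15.620710871077549
scene screws [[ 574.99777748 -238.23571899   47.        ]
 [ 554.74466869 -169.09332717   47.        ]] [ 564.87122308 -203.66452308   47.        ]
stage corners [[ 656.67893891 -257.59883405   35.        ]
 [ 487.17483962 -305.69958015   35.        ]
 [ 440.73371728 -144.72417815   35.        ]
 [ 608.0630321   -97.09657906   35.        ]] [ 548.16263198 -201.27979285   35.        ]
[np.float64(167.70354870867882), np.float64(176.19682588538276), np.float64(167.54061565130783), np.float64(173.97553791807198)]
-73.14851335853731
-164.15747113714016
106.09275835202698
15.888151004223873
bigends [[638.18153083 203.20418232   8.        ]
 [618.06237146 133.59747483   8.        ]] [628.12195114 168.40082857   8.        ] 72.45601632630978
rib [[614.35506716 174.36119511  48.        ]]
```

Emit:
apply_moves --pt "-0.25 0 -0.45 -0.1 -1" --pt "-0.45 0 -0.82 -0.23 -1" --pt "-0.45 0 -0.82 -0.23 -1" --pt "-0.45 0 -0.82 -0.23 -1" --pt "-0.45 0 -0.82 -0.23 -1"

```text
time: 0.57
tool_pos: [342.9, 526.5, 230.6]
eef_rot: [0.569, 0.42, -0.42, -0.569]
contact_force: [-0.3, -0.3, -0.0]
gripper_width: 0.998
```

Run:
```python
from h import *
o=arm.get_obs(); print(o['time'],o['tool_pos'])
a=np.radians(73); need([614,172,230],[np.cos(a),np.sin(a),0])
```

```text
0.5667 [342.89101287 526.471487   230.6476925 ]
shift norm [-2.155   0.0064 -3.0308] tool y world [ 3.e-04 -1.e-04 -1.e+00]
turn deg -0.17673875778296136 or 179.82326124221703 norm -0.005891291926098712
```

Emit:
apply_moves --pt "-0.35 0 -0.5 0 -1" --pt "-0.7 0 -1 0 -1" --pt "-0.7 0 -1 0 -1" --pt "-0.7 0 -1 0 -1" --pt "-0.7 0 -1 0 -1"

```text
time: 0.98
tool_pos: [434.6, 408.9, 230.6]
eef_rot: [0.57, 0.419, -0.419, -0.569]
contact_force: [0.8, -0.3, 0.4]
gripper_width: 1.002
```

Emit:
apply_moves --pt "-0.35 0 -0.5 0 -1" --pt "-0.7 0 -1 0 -1" --pt "-0.7 0 -1 0 -1" --pt "-0.7 0 -1 0 -1" --pt "-0.7 0 -1 0 -1"

```text
time: 1.4
tool_pos: [524.5, 293.6, 230.4]
eef_rot: [0.57, 0.419, -0.419, -0.569]
contact_force: [0.1, -0.8, -0.4]
gripper_width: 1.002
```

Emit:
apply_moves --pt "-0.35 0 -0.5 0 -1" --pt "-0.7 0 -0.98 0 -1" --pt "-0.7 0 -0.98 0 -1" --pt "-0.7 0 -0.98 0 -1" --pt "-0.7 0 -0.98 0 -1" --pt "-0.7 0 -0.98 0 -1"

```text
time: 1.9
tool_pos: [609.9, 183.2, 230.0]
eef_rot: [-0.568, -0.42, 0.421, 0.569]
contact_force: [-0.1, 0.3, 0.4]
gripper_width: 1.003
```

Run:
```python
from h import *
o=arm.get_obs(); print(o['time'],o['tool_pos'])
cal=cam('wrist');i=arm.get_image('wrist'); save('w1.png',i); np.save('w1.npy',i); V=cal[2]; print(-V[:3,:3].T@V[:3,3])
a=np.radians(73); need([614,172,47],[np.cos(a),np.sin(a),0])
```

```text
1.9 [609.89764001 183.20551227 229.96571178]
[532.58717174 207.78625431 383.97807612]
shift norm [-0.0874  1.5252 -0.0691] tool y world [-8.e-04  4.e-04 -1.e+00]
turn deg 0.10187092780228284 or -179.89812907219772 norm 0.003395697593409428
```

View pics/w1.png

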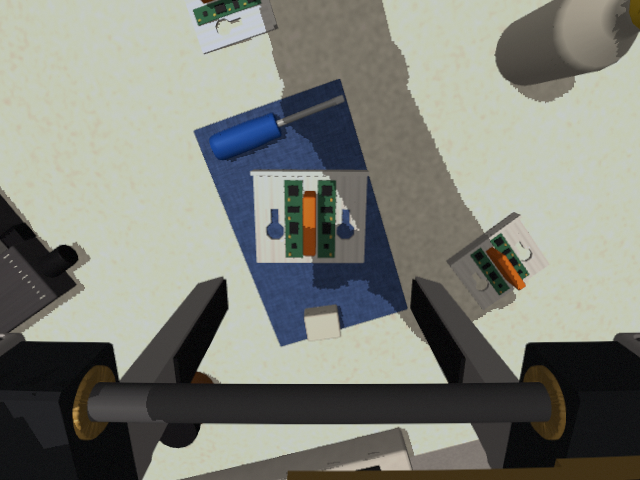

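The wrist view shows the carrier upright at about (310,217): lip edge at row 172, +x edge at row 263, and big ends at (275,230) and (345,230). I'll work out its position from this view as well.

Run:
```python
from h import *
i=np.load('w1.npy'); z=cv2.resize(i[160:280,235:385],None,fx=5,fy=5,interpolation=cv2.INTER_CUBIC); save('w1z.png',z)
```

```text
(no output)
```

View pics/w1z.png

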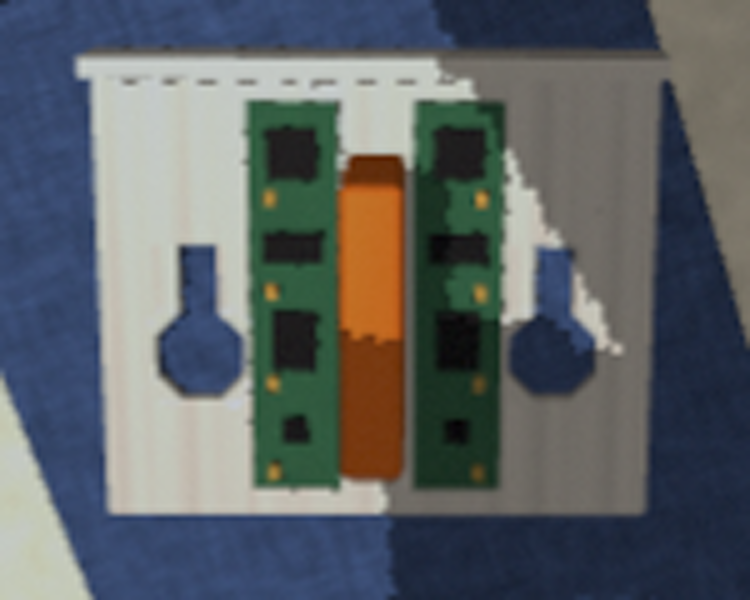

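Run:
```python
from h import *
cal=cam('wrist')
f=lambda a:np.array(a,float)/5+[235-.4,160-.4]
far=onz(cal,f([[108,515],[647,514]]),8); big=onz(cal,f([[200,354],[553,354]]),8); rib=onz(cal,f([[340,468],[403,468],[341,183],[404,185]]),48)
lip=onz(cal,f([[75,53],[668,56]]),23)
for n,e in (('far',far),('big',big),('lip',lip)):
    y=e[0]-e[1]; 
    if 1: print(n,e.round(1).tolist(),e.mean(0).round(1),np.linalg.norm(y),np.degrees(np.arctan2(y[1],y[0]))-90)
print(rib.round(1),rib.mean(0))
M=toolR(); print('jaw ang',np.degrees(np.arctan2(M[1,0],M[0,0])))
```

```text
far [[639.3, 108.0, 8.0], [671.7, 215.9, 8.0]] [655.5 162.    8. ] 112.67900992593282 -196.71618940337447
big [[611.9, 137.6, 8.0], [632.8, 206.5, 8.0]] [622.3 172.    8. ] 72.00277518593927 -196.83505190941833
lip [[546.5, 136.5, 23.0], [579.4, 243.0, 23.0]] [562.9 189.8  23. ] 111.39991211514479 -197.13596666848338
[[631.6 163.   48. ]
 [635.  174.2  48. ]
 [580.9 179.2  48. ]
 [584.5 189.8  48. ]] [607.99802379 176.54607133  48.        ]
jaw ang 73.10186241035488
```

Run:
```python
from h import *
cs=cam('scene'); f=lambda a:np.array(a,float)/4+[345-100.25-.4,235-.4]
big=onz(cs,f([[519+0,187],[652,227]]),8); far=onz(cs,f([[461,224],[672,287]]),8); lip=onz(cs,f([[519,84],[719,146]]),23)
far=onz(cs,f([[461,221],[670,279]]),8)
for n,e in (('far',far),('big',big),('lip',lip)):
    y=e[0]-e[1]; print(n,e.round(1).tolist(),e.mean(0).round(1),np.linalg.norm(y),np.degrees(np.arctan2(y[1],y[0])))
ct=cam('top'); print('top proj of both hyp (big ends,far)')
for c in ([609,176],[614,172]):
  x=np.array([np.cos(np.radians(-16.9)),np.sin(np.radians(-16.9))]); y=np.array([-x[1],x[0]])
  P=[[*(np.array(c)+14*x+s*36*y),8] for s in (1,-1)]
  print(proj(ct,P), (proj(ct,P)-[200,170])*5,'scene',(proj(cs,P)-[245,235])*4)
```

```text
far [[639.2, 105.3, 8.0], [668.3, 211.7, 8.0]] [653.8 158.5   8. ] 110.30274151324178 -105.31471859439033
big [[612.8, 134.9, 8.0], [634.5, 203.8, 8.0]] [623.7 169.4   8. ] 72.26872366355263 -107.49498939990008
lip [[550.7, 132.9, 23.0], [588.1, 238.7, 23.0]] [569.4 185.8  23. ] 112.26519133423012 -109.44876423263993
top proj of both hyp (big ends,far)
[[223.70159022 225.67799554]
 [250.82045557 234.0043894 ]] [[118.50795109 278.38997768]
 [254.10227787 320.02194699]] scene [[654.23508225 223.26105657]
 [521.29913262 184.46890641]]
[[225.32442747 223.72676939]
 [252.43780808 232.04515302]] [[126.62213737 268.63384696]
 [262.18904041 310.22576508]] scene [[646.7393901  230.09239745]
 [513.53401197 191.02491406]]
```

Emit:
apply_moves --pt "-0.065 0.3 -0.03 0 -1" --pt "-0.065 0.6 -0.03 0 -1" --pt "-0.065 0.9 -0.03 0 -1" --pt "-0.065 1 -0.03 0 -1" --pt "-0.065 1 -0.03 0 -1"

```text
time: 2.37
tool_pos: [608.5, 175.6, 107.6]
eef_rot: [-0.567, -0.42, 0.423, 0.568]
contact_force: [-0.3, 0.6, 0.3]
gripper_width: 0.997
```

Run:
```python
from h import *
o=arm.get_obs(); print(o['time'],o['tool_pos'])
cal=cam('wrist');i=arm.get_image('wrist'); save('w2.png',i); np.save('w2.npy',i)
a=np.radians(73.1); need([610,175,45],[np.cos(a),np.sin(a),0])
```

```text
2.3667 [608.53885108 175.55635778 107.60650258]
shift norm [-0.0032  0.5423 -0.0019] tool y world [-2.1e-03 -5.0e-04 -1.0e+00]
turn deg 0.030153471640500796 or -179.96984652835954 norm 0.0010051157213500266
```

View pics/w2.png

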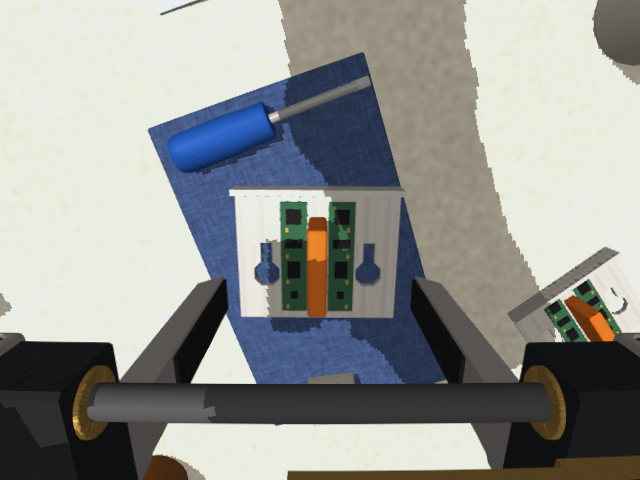

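The carrier is now centred under the jaws, with the rib top at columns 308–327 and big ends at about (267,272) and (368,271). I'll measure it again from here.

Run:
```python
from h import *
cal=cam('wrist')
for n,z,p in (('far',8,[[241,317.5],[394,317.5]]),('big',8,[[267,271.5],[368,271]]),('lip',23,[[229.5,191],[404,189.5]]),('rib',48,[[317,224],[317,312]])):
    e=onz(cal,p,z); y=e[0]-e[1]; print(n,e.round(1).tolist(),e.mean(0).round(1),np.linalg.norm(y),np.degrees(np.arctan2(y[1],y[0])))
i=np.load('w2.npy'); save('w2z.png',cv2.resize(i[180:330,220:420],None,fx=4,fy=4,interpolation=cv2.INTER_CUBIC))
```

```text
far [[643.3, 105.9, 8.0], [676.1, 214.9, 8.0]] [659.7 160.4   8. ] 113.8936923936528 -106.76967621929921
big [[614.3, 136.3, 8.0], [634.8, 205.7, 8.0]] [624.6 171.    8. ] 72.37336776474484 -106.47551027527727
lip [[551.0, 134.8, 23.0], [582.2, 241.5, 23.0]] [566.6 188.1  23. ] 111.08003317043332 -106.2967660850249
rib [[582.1, 183.8, 48.0], [636.1, 167.4, 48.0]] [609.1 175.6  48. ] 56.43309006942188 163.12776697190483
```

View pics/w2z.png

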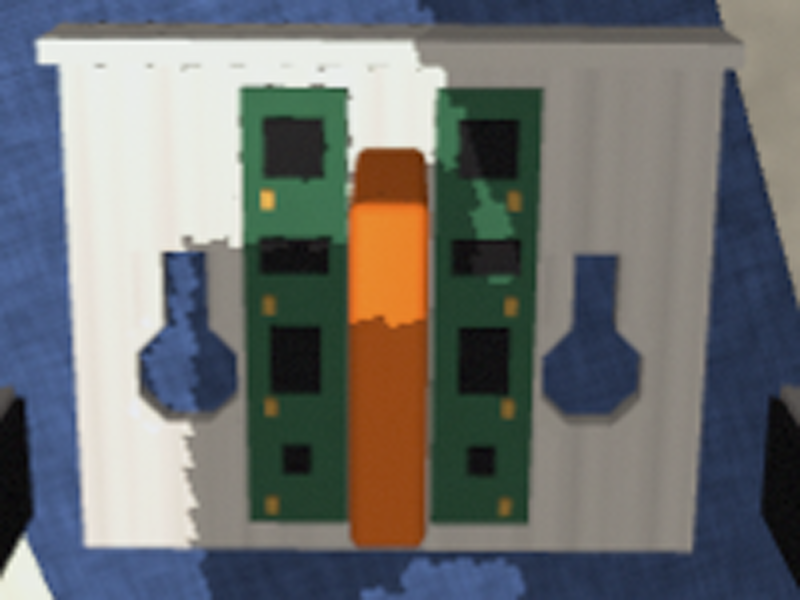

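Emit:
apply_moves --pt "-0.003 0.3 -0.006 0 -1" --pt "-0.003 0.54 -0.006 0 -1" --pt "-0.003 0.54 -0.006 0 -1" --pt "-0.003 0.54 -0.006 0 0" --pt "-0.003 0.54 -0.006 0 1" --pt "-0.003 0.54 -0.006 0 1" --pt "-0.003 0.54 -0.006 0 1" --pt "-0.003 0.54 -0.006 0 1" --pt "-0.003 0.54 -0.006 0 1" --pt "-0.003 0.54 -0.006 0 1" --newtons 40

```text
time: 3.25
tool_pos: [611.7, 173.5, 46.1]
eef_rot: [0.568, 0.421, -0.421, -0.568]
contact_force: [-0.3, 1.1, -0.5]
gripper_width: 0.539
```

Emit:
apply_moves --pt "0 0 0 0 1" --pt "0 0 0 0 1" --pt "0 0 0 0 1"

```text
time: 3.5
tool_pos: [611.5, 173.4, 45.6]
eef_rot: [-0.568, -0.421, 0.421, 0.568]
contact_force: [0.1, -0.0, 0.1]
gripper_width: 0.327
```

Emit:
apply_moves --pt "0 0 0 0 1" --pt "0 0 0 0 1" --pt "0 0 0 0 1" --pt "0 0 0 0 1" --pt "0 0 0 0 1" --pt "0 0 0 0 1"

```text
time: 4.0
tool_pos: [611.5, 173.3, 45.6]
eef_rot: [0.568, 0.421, -0.421, -0.568]
contact_force: [1.2, -0.3, -1.3]
gripper_width: 0.126
```

Emit:
apply_moves --pt "0 -0.1 0 0 1" --pt "0 -0.3 0 0 1" --pt "0 -0.6 0 0 1" --pt "0 -0.9 0 0 1" --pt "0 -1 0 0 1" --pt "0 -1 0 0 1"

```text
time: 4.5
tool_pos: [613.3, 173.9, 170.1]
eef_rot: [0.569, 0.423, -0.419, -0.568]
contact_force: [0.6, 0.8, -3.0]
gripper_width: 0.126
```

Run:
```python
from h import *
o=arm.get_obs(); print(o)
i=arm.get_image('wrist'); save('w3.png',i); np.save('w3.npy',i)
a=np.radians(105.8); need([555,-185,185],[np.cos(a),np.sin(a),0])
```

```text
{'time': 4.5, 'q': array([-0.56400313,  0.42681612,  0.24509823,  1.76676988, -0.12377865,
        0.95700658,  1.00492539]), 'qd': array([ 0.00380216,  0.05516256, -0.01477442,  0.05178748, -0.01192021,
       -0.05844004,  0.0083799 ]), 'joint_torque': array([ -0.53667996, -90.53410292,   7.25378528, -42.57614136,
         0.18404395,   1.37028091,  -0.17883236]), 'tool_pos': array([613.26425385, 173.86091188, 170.05280487]), 'eef_rot': array([ 0.56885334,  0.42265724, -0.41856161, -0.56795503]), 'contact_force': array([ 0.6459345 ,  0.83968066, -2.96834194]), 'wrist_torque': array([0.00561581, 0.00541129, 0.04802539]), 'gripper_width': 0.12616950122262025}
shift norm [-2.9977 -0.1505 -0.4177] tool y world [ 0.0027  0.0014 -1.    ]
turn deg -32.781156205648465 or 147.21884379435153 norm -1.0927052068549488
```

View pics/w3.png

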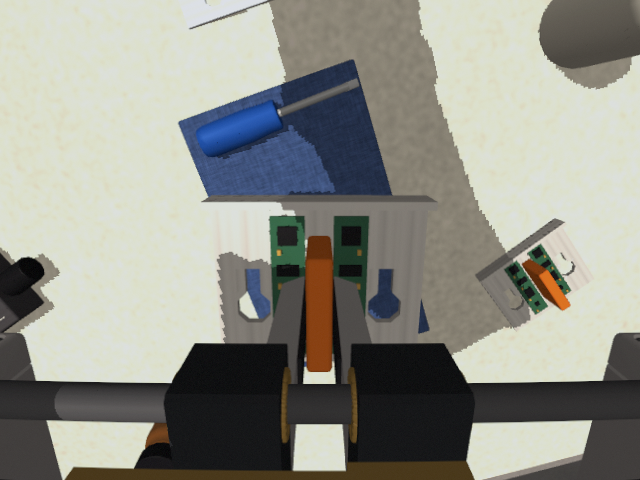

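Emit:
apply_moves --pt "-0.25 -0.05 -0.05 -0.15 1" --pt "-0.55 -0.12 -0.1 -0.35 1" --pt "-0.85 -0.12 -0.14 -0.6 1" --pt "-1 -0.12 -0.14 -0.8 1" --pt "-1 -0.12 -0.14 -1 1" --pt "-1 -0.12 -0.14 -1 1"

```text
time: 5.05
tool_pos: [591.5, 52.1, 178.8]
eef_rot: [-0.439, -0.554, 0.555, 0.44]
contact_force: [0.4, -0.6, -2.0]
gripper_width: 0.128
```

Run:
```python
from h import *
o=arm.get_obs(); print(o['tool_pos'])
a=np.radians(105.8); need([555,-185,185],[np.cos(a),np.sin(a),0])
```

```text
[591.49118266  52.10793543 178.7889494 ]
shift norm [-1.8543 -0.0501  0.7472] tool y world [-2.2e-03 -5.0e-04 -1.0e+00]
turn deg -2.606313319529889 or 177.39368668047013 norm -0.08687711065099629
```

Emit:
apply_moves --pt "-0.3 0 0.12 -0.04 1" --pt "-0.6 0 0.25 -0.08 1" --pt "-0.93 -0.05 0.37 -0.08 1" --pt "-0.93 -0.05 0.37 -0.08 1" --pt "-0.93 -0.05 0.37 -0.08 1"

```text
time: 5.47
tool_pos: [573.9, -66.9, 185.4]
eef_rot: [-0.43, -0.561, 0.561, 0.431]
contact_force: [0.1, 1.1, -2.8]
gripper_width: 0.127
```

Emit:
apply_moves --pt "-0.3 0 0.12 0 1" --pt "-0.6 0 0.25 0 1" --pt "-0.93 0 0.37 0 1" --pt "-1 0 0.37 0 1" --pt "-1 0 0.37 0 1" --pt "-1 0 0.37 0 1"

```text
time: 5.97
tool_pos: [563.8, -191.3, 185.1]
eef_rot: [-0.428, -0.562, 0.562, 0.429]
contact_force: [1.1, 0.8, -1.9]
gripper_width: 0.127
```

Run:
```python
from h import *
o=arm.get_obs(); print(o['tool_pos'],o['qd'].round(3))
cal=cam('wrist');print(cal[2]);i=arm.get_image('wrist'); save('w4.png',i); np.save('w4.npy',i)
i=arm.get_image('scene'); save('s4.png',cv2.resize(i[150:330,130:370],None,fx=3.3,fy=3.3)); np.save('s4.npy',i)
a=np.radians(105.8); need([552,-207,185],[np.cos(a),np.sin(a),0])
```

```text
[ 563.75957209 -191.2822157   185.13527402] [-0.022 -0.01  -0.016  0.007  0.002  0.003  0.004]
[[-2.65603165e-01  9.64080628e-01  1.87144352e-03  3.32178570e+02]
 [-9.27660632e-01 -2.55040014e-01 -2.72764261e-01  4.89330837e+02]
 [-2.62489447e-01 -7.41831155e-02  9.62079080e-01 -2.14435577e+02]
 [ 0.00000000e+00  0.00000000e+00  0.00000000e+00  1.00000000e+00]]
shift norm [-0.1081  0.0036  0.133 ] tool y world [-9.e-04  8.e-04 -1.e+00]
turn deg -0.3114299400939738 or 179.68857005990606 norm -0.01038099800313246
```

View pics/w4.png

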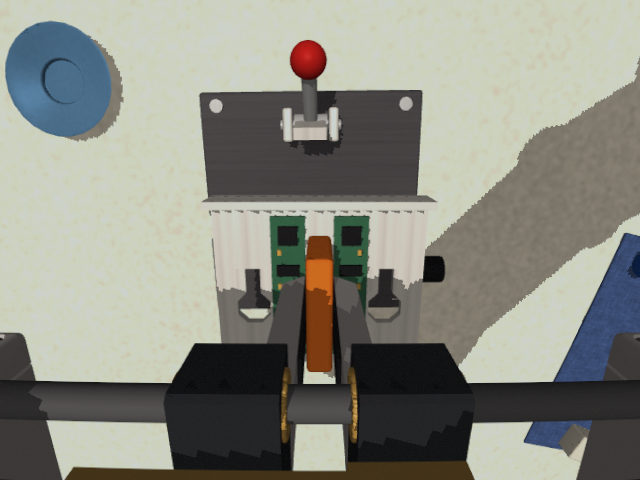

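View pics/s4.png

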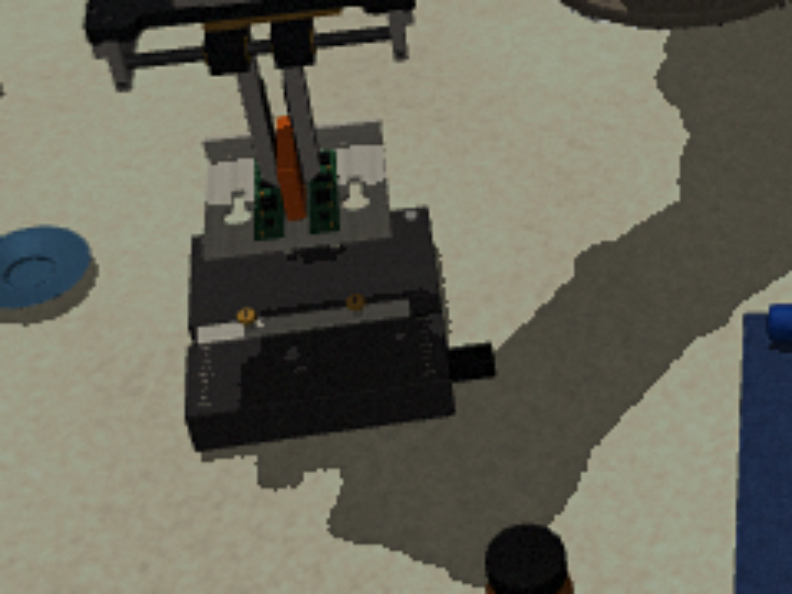

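The scene view shows the carrier held over the lever side of the stage, with the screw heads visible at about (246,315) and (356,301) in the crop. I'll measure the big ends relative to the tool.

Run:
```python
from h import *
i=np.load('w4.npy'); save('w4z.png',cv2.resize(i[190:340,195:445],None,fx=3.2,fy=3.2,interpolation=cv2.INTER_CUBIC))
i=np.load('s4.npy'); save('s4z.png',cv2.resize(i[180:260,180:260],None,fx=7,fy=7,interpolation=cv2.INTER_CUBIC))
```

```text
(no output)
```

View pics/w4z.png

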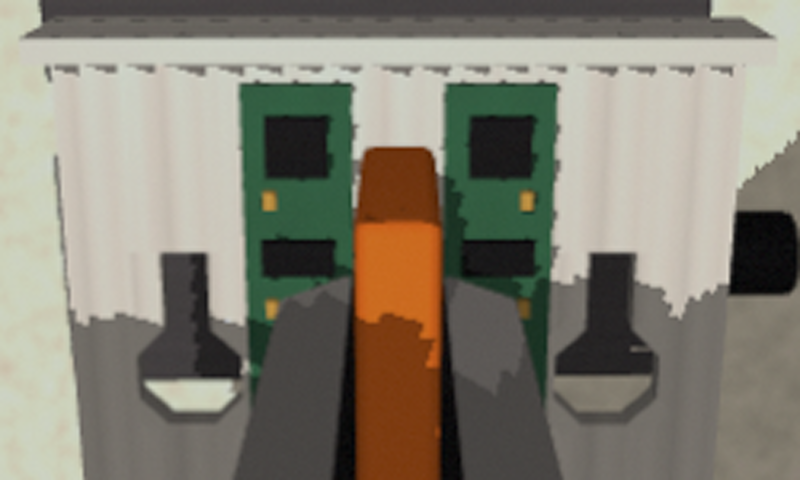

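View pics/s4z.png

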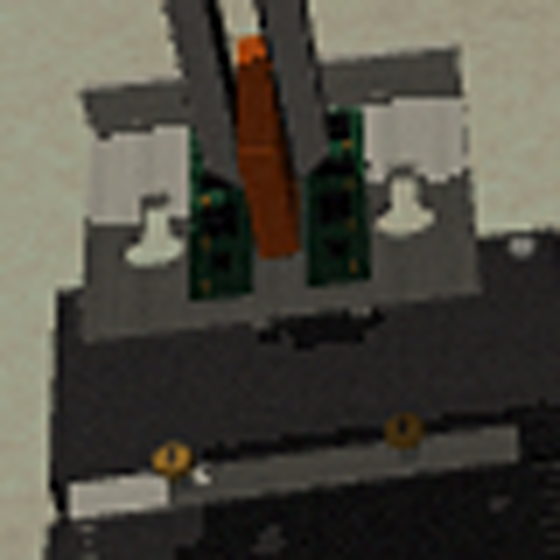

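Run:
```python
from h import *
V=np.array([[-2.65603165e-01,9.64080628e-01,1.87144352e-03,3.32178570e+02],[-9.27660632e-01,-2.55040014e-01,-2.72764261e-01,4.89330837e+02],[-2.62489447e-01,-7.41831155e-02,9.62079080e-01,-2.14435577e+02],[0,0,0,1]])
K,d,_=cam('wrist'); cal=(K,d,V)
M=toolR(); p=arm.get_obs()['tool_pos']; p0=np.array([563.76,-191.28,185.13])
zt=p0[2]-37.6
for n,z,q in (('big',zt,[[254.0,304.9],[384.0,304.9]]),('lip',zt+15,[[20/3.2+195,37/3.2+190],[776/3.2+195,37/3.2+190]])):
    e=onz(cal,q,z); print(n,e.round(2),np.linalg.norm(e[0]-e[1]),'mid in tool',(M.T@(e.mean(0)-p0)).round(2)); y=e[0]-e[1]; print(np.degrees(np.arctan2(y[1],y[0])))
print('jaw',np.degrees(np.arctan2(M[1,0],M[0,0])), M[:,2])
# scene: big ends and screws
cs=cam('scene'); f=lambda a:np.array(a,float)/7+[180-.43,180-.43]
e=onz(cs,f([[155,243],[405,214]]),zt); print('scene big',e.round(2),np.linalg.norm(e[0]-e[1]),e.mean(0)-p0,(M.T@(e.mean(0)-p0)).round(2)); y=e[1]-e[0];print(np.degrees(np.arctan2(y[1],y[0])))
s=onz(cs,f([[172,458],[404,430]]),47); print('scene screws',s,s.mean(0),np.linalg.norm(s[0]-s[1])); y=s[1]-s[0];print(np.degrees(np.arctan2(y[1],y[0])))
```

```text
big [[ 583.89 -221.06  147.53]
 [ 564.92 -151.97  147.53]] 71.64828532243597 mid in tool [  1.71  37.59 -11.55]
-74.64888896165033
lip [[ 530.98 -255.99  162.53]
 [ 501.47 -148.76  162.53]] 111.21136642782203 mid in tool [ 1.98 22.63 48.76]
-74.61581091857782
jaw 105.4885323920399 [-9.63683544e-01 -2.67046082e-01  6.45918078e-04]
scene big [[ 587.05 -221.38  147.53]
 [ 568.21 -151.98  147.53]] 71.9110638040985 [ 13.86942325   4.59924649 -37.6       ] [  0.69  37.59 -14.62]
105.19147840322272
scene screws [[ 573.5078664  -239.47264469   47.        ]
 [ 554.78031672 -169.57207929   47.        ]] [ 564.14409156 -204.52236199   47.        ] 72.36580795162328
104.99827897493198
```

Run:
```python
from h import *
V=np.array([[-2.65603165e-01,9.64080628e-01,1.87144352e-03,3.32178570e+02],[-9.27660632e-01,-2.55040014e-01,-2.72764261e-01,4.89330837e+02],[-2.62489447e-01,-7.41831155e-02,9.62079080e-01,-2.14435577e+02],[0,0,0,1]])
K,d,_=cam('wrist'); cal=(K,d,V)
for z,q in ((35,[[200,93],[422,91]]),(35,[[216,106],[406,103.5]])):
    e=onz(cal,q,z); y=e[1]-e[0]; print(e.round(1),np.linalg.norm(y),np.degrees(np.arctan2(y[1],y[0])))
k=onz(cal,[[308,60]],95); print('knob',k)
p=arm.get_obs()['tool_pos']; print(p)
a=np.radians(105.7); need([563.76-13.5,-191.28-17.8,97],[np.cos(a),np.sin(a),0])
```

```text
[[ 482.1 -304.9   35. ]
 [ 436.3 -143.8   35. ]] 167.44784063872495 105.86785591041095
[[ 488.1 -291.2   35. ]
 [ 448.1 -152.6   35. ]] 144.3205505842737 106.09749893082407
knob [[ 447.81015217 -228.05244662   95.        ]]
[ 563.91734121 -190.23994981  185.42959612]
shift norm [-0.1217  0.7369  0.1511] tool y world [-9.e-04  8.e-04 -1.e+00]
turn deg -0.21142990828574343 or 179.7885700917143 norm -0.007047663609524781
```

Emit:
apply_moves --pt "-0.06 0 0.07 -0.015 1" --pt "-0.125 0.1 0.15 -0.015 1" --pt "-0.125 0.3 0.15 -0.015 1" --pt "-0.125 0.5 0.15 -0.015 1" --pt "-0.125 0.68 0.15 -0.015 1" --pt "-0.125 0.72 0.15 -0.015 1" --pt "-0.125 0.72 0.15 -0.015 1" --pt "-0.125 0.72 0.15 -0.015 1"

```text
time: 6.73
tool_pos: [550.7, -210.9, 100.3]
eef_rot: [0.426, 0.564, -0.564, -0.426]
contact_force: [-0.1, -0.1, -0.9]
gripper_width: 0.123
```

```bash
cat > look.py <<'E'
import sys
from h import *
k=sys.argv[1]
o=arm.get_obs(); print(o['time'],o['tool_pos'].round(2),o['contact_force'].round(1)); print(repr(cam('wrist')[2]))
i=arm.get_image('wrist'); np.save('w%s.npy'%k,i); j=arm.get_image('scene'); np.save('s%s.npy'%k,j)
save('w%sz.png'%k,cv2.resize(i[190:340,195:445],None,fx=3.2,fy=3.2,interpolation=cv2.INTER_CUBIC))
save('s%sz.png'%k,cv2.resize(j[190:290,170:290],None,fx=6,fy=6,interpolation=cv2.INTER_CUBIC))
E
python3 look.py 5
```

```text
6.7333 [ 550.72 -210.92  100.33] [-0.1 -0.1 -0.9]
array([[-2.75524450e-01,  9.61293599e-01,  9.45885930e-04,
         3.52786350e+02],
       [-9.24583242e-01, -2.64733002e-01, -2.73974938e-01,
         4.45492771e+02],
       [-2.63119947e-01, -7.63613443e-02,  9.61736366e-01,
        -1.37809735e+02],
       [ 0.00000000e+00,  0.00000000e+00,  0.00000000e+00,
         1.00000000e+00]])
```

View pics/w5z.png

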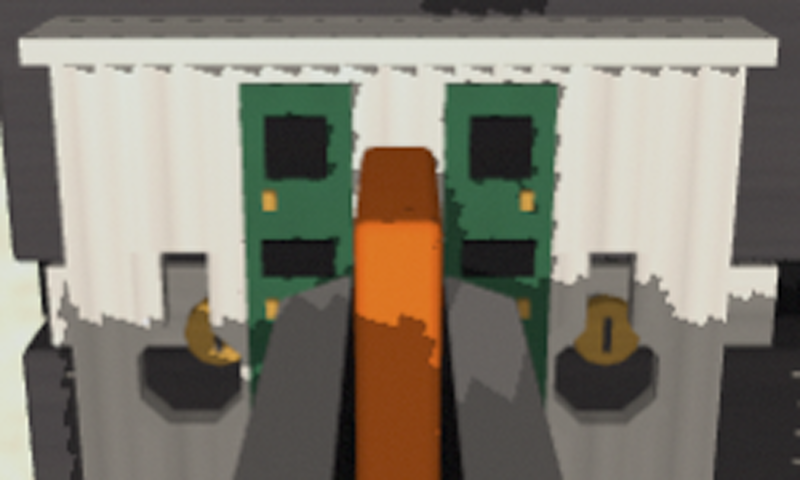

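View pics/s5z.png

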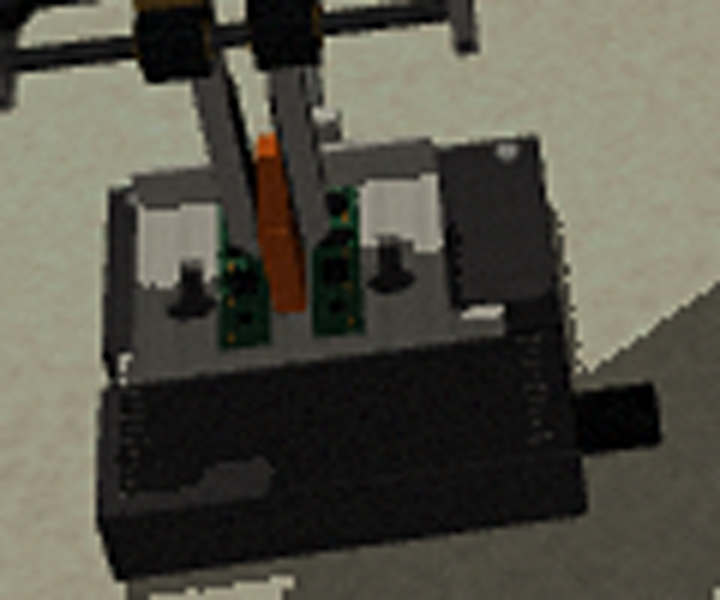

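Run:
```python
from h import *
V=np.array([[-2.75524450e-01,  9.61293599e-01,  9.45885930e-04,3.52786350e+02],[-9.24583242e-01, -2.64733002e-01, -2.73974938e-01,4.45492771e+02],[-2.63119947e-01, -7.63613443e-02,  9.61736366e-01,-1.37809735e+02],[0,0,0,1]])
K,d,_=cam('wrist'); cal=(K,d,V); f=lambda a:np.array(a,float)/3.2+[195-.35,190-.35]
M=toolR(); o=arm.get_obs(); print(o['tool_pos']); p0=np.array([550.7,-210.9,99.5])
s=onz(cal,f([[217.5,331],[606,331]]),47); b=onz(cal,f([[190,369],[606,369]]),99.5-37.6)
print(s,np.linalg.norm(s[0]-s[1]),b,np.linalg.norm(b[0]-b[1]))
print('screw mid - big mid in tool',M.T@(s.mean(0)-b.mean(0)))
# height check from apparent size
print('tool z/120', M.T@(s.mean(0)-b.mean(0))/120)
y=s[1]-s[0];print(np.degrees(np.arctan2(y[1],y[0])));y=b[1]-b[0];print(np.degrees(np.arctan2(y[1],y[0])))
```

```text
[ 551.06369498 -211.51263909  101.05024633]
[[ 570.46952646 -238.08805208   47.        ]
 [ 550.75003383 -169.14253568   47.        ]] 71.71012913619347 [[ 571.71044214 -240.53231056   61.9       ]
 [ 551.9130769  -171.33967866   61.9       ]] 71.96913213510383
screw mid - big mid in tool [ 2.57343665 14.89702087  0.54460927]
tool z/120 [0.02144531 0.12414184 0.00453841]
105.9613552554066
105.96686149741736
```

Emit:
apply_moves --pt "0.021 0 0.004 0 1" --pt "0.021 0.03 0.004 0 1" --pt "0.021 0.055 0.004 0 1" --pt "0.021 0.055 0.004 0 1" --pt "0.021 0.055 0.004 0 1" --pt "0.021 0.055 0.004 0 1"

```text
time: 7.33
tool_pos: [549.0, -209.5, 93.1]
eef_rot: [-0.426, -0.564, 0.564, 0.426]
contact_force: [0.2, -0.5, -2.6]
gripper_width: 0.128
```

```bash
python3 look.py 6
```

```text
7.3333 [ 548.98 -209.52   93.09] [ 0.2 -0.5 -2.6]
array([[-2.74550834e-01,  9.61572154e-01,  9.12246564e-04,
         3.50466262e+02],
       [-9.24930786e-01, -2.63829250e-01, -2.73673470e-01,
         4.42618248e+02],
       [-2.62916111e-01, -7.59810443e-02,  9.61822229e-01,
        -1.31233573e+02],
       [ 0.00000000e+00,  0.00000000e+00,  0.00000000e+00,
         1.00000000e+00]])
```

View pics/w6z.png

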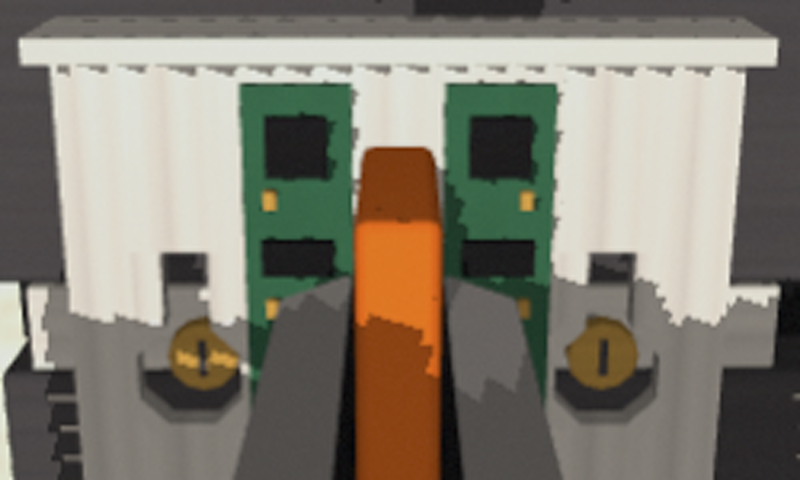

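Run:
```python
from h import *
V=np.array([[-2.74550834e-01,  9.61572154e-01,  9.12246564e-04,3.50466262e+02],[-9.24930786e-01, -2.63829250e-01, -2.73673470e-01,4.42618248e+02],[-2.62916111e-01, -7.59810443e-02,  9.61822229e-01,-1.31233573e+02],[0,0,0,1]])
K,d,_=cam('wrist'); cal=(K,d,V); f=lambda a:np.array(a,float)/3.2+[195-.35,190-.35]
M=toolR(); p0=np.array([549,-209.5,93.1])
s=onz(cal,f([[202,354.5],[602,354.5]]),47); b=onz(cal,f([[190,369],[606,369]]),93.1-37.6)
print(np.linalg.norm(s[0]-s[1]),np.linalg.norm(b[0]-b[1]),M.T@(s.mean(0)-b.mean(0)),M.T@(s.mean(0)-b.mean(0))/120)
```

```text
71.68002606923086 71.65141519680533 [ 0.73117667  8.49993875 -1.2385728 ] [ 0.00609314  0.07083282 -0.01032144]
```

Emit:
apply_moves --pt "0.006 0 -0.007 0 1" --pt "0.006 0.02 -0.007 0 1" --pt "0.006 0.04 -0.007 0 1" --pt "0.006 0.06 -0.007 0 1" --pt "0.006 0.08 -0.007 0 1" --pt "0.006 0.08 -0.007 0 1"

```text
time: 7.93
tool_pos: [549.3, -208.4, 82.8]
eef_rot: [-0.426, -0.564, 0.564, 0.426]
contact_force: [-0.1, -0.1, -2.1]
gripper_width: 0.129
```

```bash
python3 look.py 7
```

```text
7.9333 [ 549.27 -208.44   82.84] [-0.1 -0.1 -2.1]
array([[-2.74687453e-01,  9.61532702e-01,  1.29102742e-03,
         3.49544120e+02],
       [-9.25095953e-01, -2.63911727e-01, -2.73034939e-01,
         4.40406713e+02],
       [-2.62191305e-01, -7.61935963e-02,  9.62003251e-01,
        -1.21673149e+02],
       [ 0.00000000e+00,  0.00000000e+00,  0.00000000e+00,
         1.00000000e+00]])
```

View pics/w7z.png

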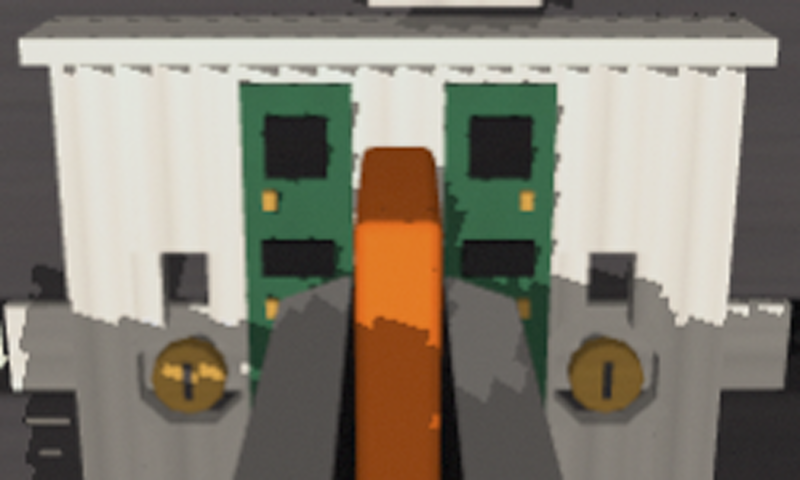

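Emit:
apply_moves --pt "0 0.01 0 0 1" --pt "0 0.02 0 0 1" --pt "0 0.03 0 0 1" --pt "0 0.036 0 0 1" --pt "0 0.036 0 0 1" --pt "0 0.036 0 0 1"

```text
time: 8.53
tool_pos: [549.6, -208.5, 79.1]
eef_rot: [-0.426, -0.564, 0.564, 0.426]
contact_force: [0.6, -0.3, -3.3]
gripper_width: 0.125
```

Emit:
apply_moves --pt "0 0.006 0 0 1" --pt "0 0.012 0 0 1" --pt "0 0.012 0 0 1"

```text
time: 8.78
tool_pos: [549.6, -208.5, 77.6]
eef_rot: [-0.426, -0.564, 0.564, 0.426]
contact_force: [-0.5, -0.7, -1.7]
gripper_width: 0.126
```

Emit:
apply_moves --pt "0 0.005 0 0 1" --pt "0 0.01 0 0 1" --pt "0 0.01 0 0 1"

```text
time: 9.03
tool_pos: [549.6, -208.5, 77.6]
eef_rot: [0.426, 0.564, -0.564, -0.426]
contact_force: [-7.6, 3.5, 18.3]
gripper_width: 0.126
```

Emit:
apply_moves --pt "0 -0.007 0 0 1" --pt "0 -0.007 -0.02 0 1" --pt "0 -0.007 -0.04 0 1" --pt "0 -0.007 -0.04 0 1"

```text
time: 9.37
tool_pos: [554.6, -207.3, 77.6]
eef_rot: [-0.426, -0.564, 0.564, 0.426]
contact_force: [-2.7, 0.3, 5.4]
gripper_width: 0.126
```

```bash
python3 look.py 8
```

```text
9.3667 [ 554.56 -207.32   77.6 ] [-2.7  0.3  5.4]
array([[-2.74637608e-01,  9.61547546e-01,  7.07693451e-04,
         3.49979071e+02],
       [-9.24893596e-01, -2.63967075e-01, -2.73666255e-01,
         4.44048635e+02],
       [-2.62956308e-01, -7.58135870e-02,  9.61824454e-01,
        -1.14641829e+02],
       [ 0.00000000e+00,  0.00000000e+00,  0.00000000e+00,
         1.00000000e+00]])
```

View pics/w8z.png

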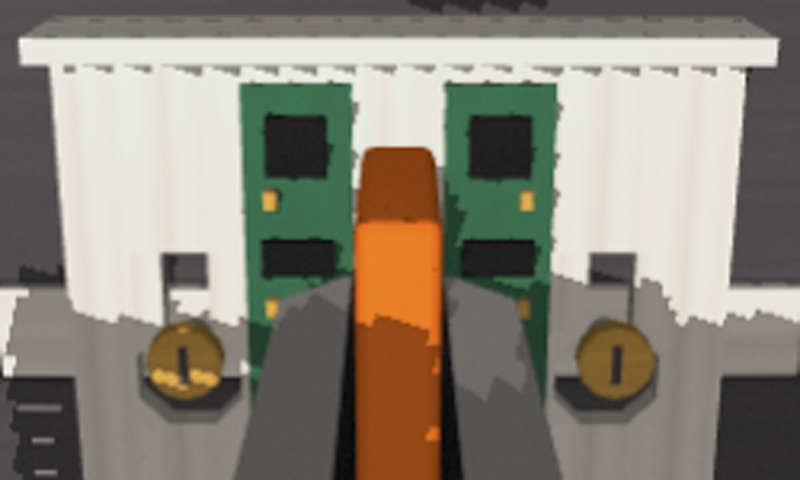

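Emit:
apply_moves --pt "0.003 0 -0.02 0 1" --pt "0.003 0 -0.04 0 1" --pt "0.003 0 -0.06 0 1" --pt "0.003 0 -0.08 0 1" --pt "0.003 0 -0.1 0 1" --pt "0.003 0 -0.1 0 1"

```text
time: 9.97
tool_pos: [566.0, -203.8, 77.6]
eef_rot: [-0.426, -0.564, 0.564, 0.426]
contact_force: [-1.6, -1.5, 5.1]
gripper_width: 0.127
```

Emit:
apply_moves --pt "0 0 -0.01 0 1" --pt "0 0 -0.02 0 1" --pt "0 0 -0.02 0 1"

```text
time: 10.22
tool_pos: [568.0, -203.3, 77.6]
eef_rot: [-0.426, -0.564, 0.564, 0.426]
contact_force: [-4.2, -1.2, 7.7]
gripper_width: 0.123
```

```bash
python3 look.py 9
```

```text
10.2167 [ 567.98 -203.32   77.58] [-4.2 -1.2  7.7]
array([[-2.74361715e-01,  9.61626351e-01,  6.40564623e-04,
         3.49675729e+02],
       [-9.25048983e-01, -2.63743732e-01, -2.73356221e-01,
         4.57662670e+02],
       [-2.62697601e-01, -7.55910353e-02,  9.61912660e-01,
        -1.10910638e+02],
       [ 0.00000000e+00,  0.00000000e+00,  0.00000000e+00,
         1.00000000e+00]])
```

View pics/w9z.png

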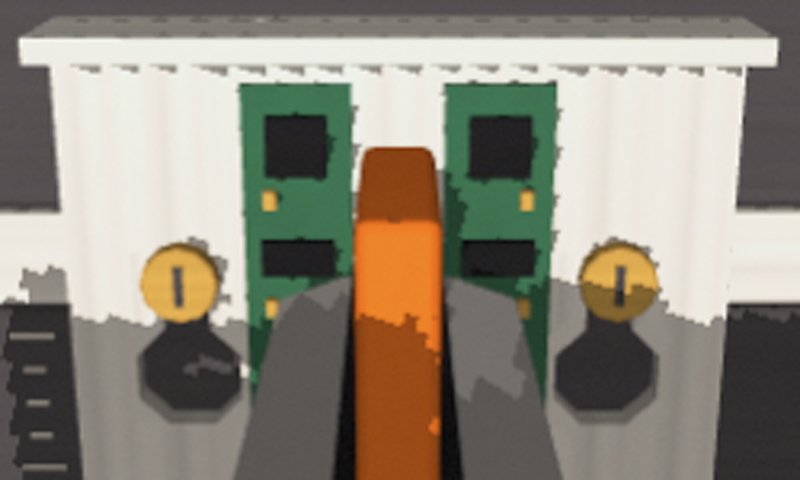

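Emit:
apply_moves --pt "0 0 -0.01 0 1" --pt "0 0 -0.02 0 1" --pt "0 0 -0.02 0 1"

```text
time: 10.57
tool_pos: [568.7, -203.2, 77.6]
eef_rot: [-0.426, -0.563, 0.565, 0.427]
contact_force: [-14.6, -1.8, 16.7]
gripper_width: 0.122
```

Emit:
apply_moves --pt "0 0 -0.01 0 1" --pt "0 0 -0.015 0 1" --pt "0 0 -0.015 0 1"

```text
time: 10.82
tool_pos: [569.0, -203.1, 77.6]
eef_rot: [-0.425, -0.563, 0.565, 0.428]
contact_force: [-23.0, -2.1, 24.7]
gripper_width: 0.125
```

Emit:
apply_moves --pt "0 0 0.01 0 1" --pt "0 0 0.018 0 1" --pt "0 0 0.018 0 1"

```text
time: 11.07
tool_pos: [568.8, -203.1, 77.5]
eef_rot: [-0.426, -0.564, 0.565, 0.427]
contact_force: [-10.4, -2.7, 11.2]
gripper_width: 0.126
```

```bash
python3 look.py 10
python3 - <<'E'
from h import *
i=arm.get_image('top'); save('t10.png',cv2.resize(i[205:310,330:435],None,fx=5,fy=5,interpolation=cv2.INTER_CUBIC)); np.save('t10.npy',i)
save('w10.png',np.load('w10.npy'))
E
```

```text
11.0667 [ 568.81 -203.11   77.53] [-10.4  -2.7  11.2]
array([[-2.73803029e-01,  9.61785159e-01,  1.09952576e-03,
         3.49406278e+02],
       [-9.25597315e-01, -2.63190009e-01, -2.72030567e-01,
         4.58786110e+02],
       [-2.61345578e-01, -7.55005115e-02,  9.62287983e-01,
        -1.11424171e+02],
       [ 0.00000000e+00,  0.00000000e+00,  0.00000000e+00,
         1.00000000e+00]])
```

View pics/w10.png

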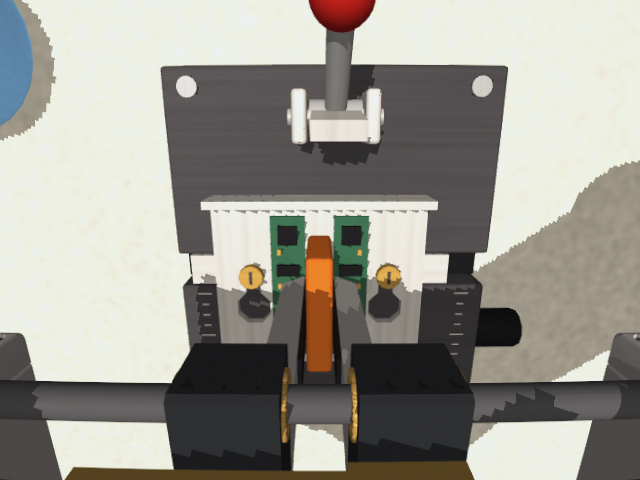

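View pics/s10z.png

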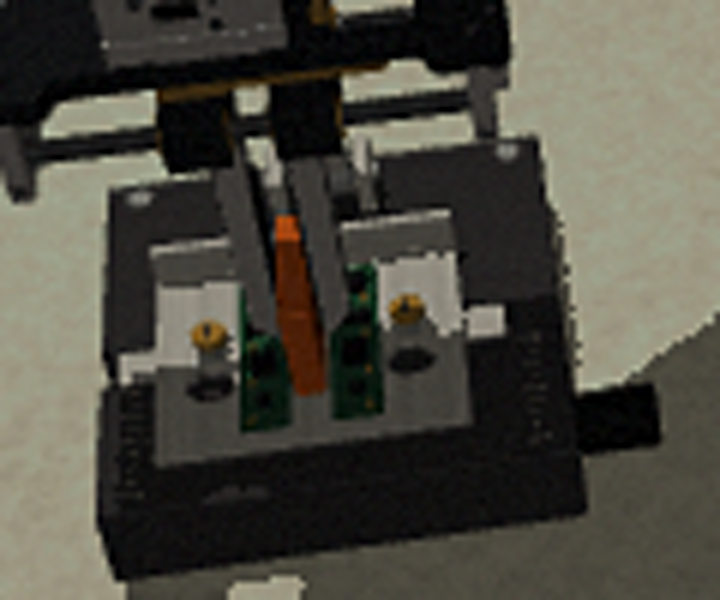

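View pics/w10z.png

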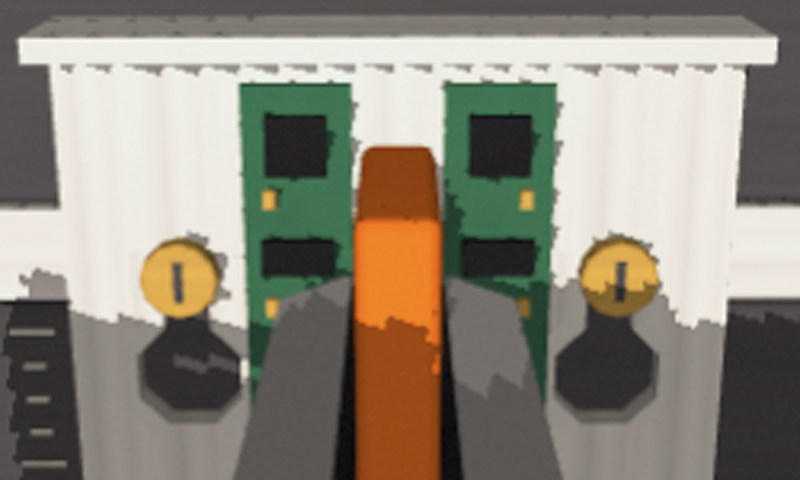

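Both heads now sit at the slot ends, at about (180,279) and (620,279) in the zoom. I'll check the 20 mm distance to the big ends.

Run:
```python
from h import *
K,d,_=cam('wrist'); f=lambda a:np.array(a,float)/3.2+[195-.35,190-.35]
V=np.array([[-2.73803029e-01,  9.61785159e-01,  1.09952576e-03,3.49406278e+02],[-9.25597315e-01, -2.63190009e-01, -2.72030567e-01,4.58786110e+02],[-2.61345578e-01, -7.55005115e-02,  9.62287983e-01,-1.11424171e+02],[0,0,0,1]]); cal=(K,d,V)
M=toolR()
s=onz(cal,f([[180,279],[620,279]]),47);b=onz(cal,f([[190,369],[606,369]]),40)
print(np.linalg.norm(s[0]-s[1]),np.linalg.norm(b[0]-b[1]),M.T@(s.mean(0)-b.mean(0)))
e=onz(cal,f([[160,253],[640,253]]),40); print('slotend - big',M.T@(e.mean(0)-b.mean(0)))
lip=onz(cal,f([[20,38],[776,38]]),55).mean(0); print('lip-screw',M.T@(lip-s.mean(0)))
```

```text
71.37972310327417 71.63208389407936 [ 0.28853819 -6.9592478  19.34484076]
slotend - big [ 0.30629957  0.04474199 21.2318852 ]
lip-screw [-0.38323982 -7.91385852 41.00925226]
```

Emit:
apply_moves --pt "0 0 0 0 0.5" --pt "0 0 0 0 0.3" --pt "0 0 0 0 0.3" --pt "0 0 0 0 0.3" --pt "0 0 0 0 0.3" --pt "0 0 0 0 0.3" --pt "0 0 0 0 0.3"

```text
time: 11.8
tool_pos: [570.0, -202.3, 77.3]
eef_rot: [-0.426, -0.564, 0.564, 0.426]
contact_force: [-0.4, -0.4, 0.5]
gripper_width: 0.349
```

Emit:
apply_moves --pt "0 -0.1 0 0 0.3" --pt "0 -0.3 0 0 0.3" --pt "0 -0.6 0 0 0.3" --pt "0 -0.85 0 0 0.3" --pt "0 -0.85 0 0 0.3" --pt "0 -0.85 0 0 0.3"

```text
time: 12.3
tool_pos: [570.9, -202.6, 181.9]
eef_rot: [0.427, 0.565, -0.564, -0.425]
contact_force: [-0.9, -0.7, -0.8]
gripper_width: 0.35
```

```bash
python3 look.py 11
python3 - <<'E'
from h import *
save('w11.png',np.load('w11.npy'))
a=np.radians(105.95); need([423.4,-237.2,178],[np.cos(a),np.sin(a),0])
E
```

```text
12.3 [ 570.93 -202.63  181.95] [-0.9 -0.7 -0.8]
array([[-2.74612352e-01,  9.61554722e-01, -7.56603392e-04,
         3.50149201e+02],
       [-9.23802779e-01, -2.64048852e-01, -2.77248318e-01,
         4.89021386e+02],
       [-2.66789210e-01, -7.54368604e-02,  9.60798000e-01,
        -2.07905724e+02],
       [ 0.00000000e+00,  0.00000000e+00,  0.00000000e+00,
         1.00000000e+00]])
shift norm [0.0524 0.0111 1.2519] tool y world [-3.e-04  1.e-04 -1.e+00]
turn deg -0.08050813964284893 or 179.91949186035714 norm -0.0026836046547616312
```

View pics/w11.png

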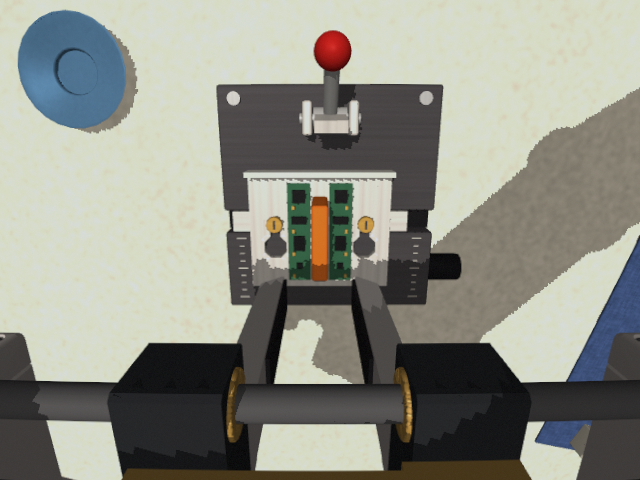

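View pics/s11z.png

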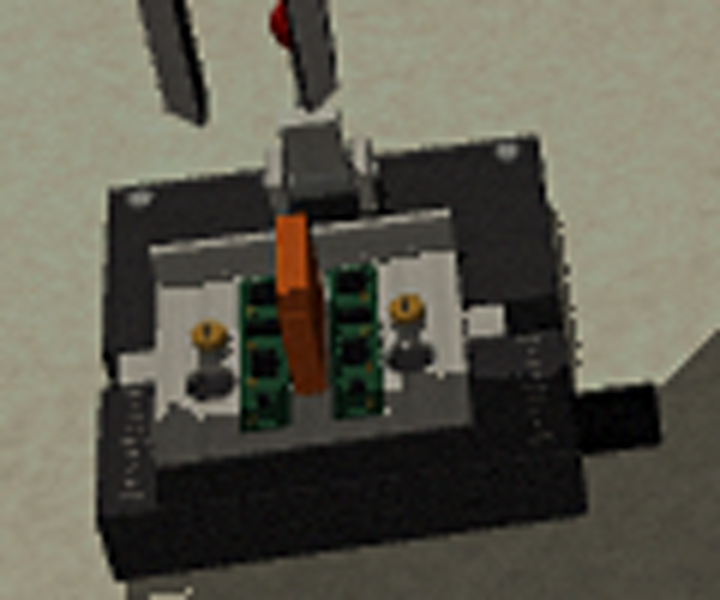

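Run:
```python
from h import *
V=np.array([[-2.74612352e-01,  9.61554722e-01, -7.56603392e-04,3.50149201e+02],[-9.23802779e-01, -2.64048852e-01, -2.77248318e-01,4.89021386e+02],[-2.66789210e-01, -7.54368604e-02,  9.60798000e-01,-2.07905724e+02],[0,0,0,1]])
K,d,_=cam('wrist'); cal=(K,d,V); k=onz(cal,[[332.5,50.5]],95)[0]; M=toolR(); print(k, M.T@(k-np.array([570.93,-202.63,181.95])))
c=onz(cal,[[331,118]],57)[0]; print('clevis',c, M.T@(c-np.array([570.93,-202.63,181.95])))
e=np.array([[217,87],[443,87]]); e=onz(cal,e,35); print(M.T@(e.mean(0)-np.array([570.93,-202.63,181.95])))
s=onz(cal,[[274.5,225.5],[366,225.5]],47).mean(0); print('screw',M.T@(s-np.array([570.93,-202.63,181.95])))
l=onz(cal,[[244,174],[396,174]],55).mean(0); print('lip',M.T@(l-np.array([570.93,-202.63,181.95])))
```

```text
[ 447.52171163 -228.04890654   95.        ] [  9.27705323  86.97764685 125.63778961]
clevis [ 482.57499732 -217.46376344   57.        ] [  9.86548016 124.97029042  89.01824729]
[  9.6300508  146.97495296 112.07520956]
screw [  2.53919099 134.95238088   8.98440439]
lip [  2.24405997 126.96067185  49.86615271]
```

Emit:
apply_moves --pt "0.03 0 0.25 0 1" --pt "0.065 0 0.5 0 1" --pt "0.065 0 0.75 0 1" --pt "0.065 0 1 0 1" --pt "0.065 0 1 0 1" --pt "0.065 0 1 0 1"

```text
time: 12.9
tool_pos: [450.7, -228.0, 178.8]
eef_rot: [-0.426, -0.564, 0.564, 0.427]
contact_force: [0.4, -1.0, 0.3]
gripper_width: 0.009
```

Emit:
apply_moves --pt "0 0 0.15 0 1" --pt "0 0 0.3 0 1" --pt "0 0 0.3 0 1" --pt "0 0 0.3 0 1"

```text
time: 13.23
tool_pos: [417.9, -237.4, 179.0]
eef_rot: [-0.426, -0.564, 0.564, 0.426]
contact_force: [0.2, 0.7, 0.3]
gripper_width: 0.005
```

```bash
python3 look.py 12
python3 - <<'E'
from h import *
save('w12.png',np.load('w12.npy')); print(arm.get_obs()['gripper_width'])
save('s12.png',cv2.resize(np.load('s12.npy')[130:300,130:330],None,fx=3.5,fy=3.5))
E
```

```text
13.2333 [ 417.87 -237.36  179.02] [0.2 0.7 0.3]
array([[-2.74489846e-01,  9.61589143e-01,  1.28222333e-03,
         3.41063391e+02],
       [-9.25079102e-01, -2.63703474e-01, -2.73293126e-01,
         3.37571905e+02],
       [-2.62457576e-01, -7.62023460e-02,  9.61929947e-01,
        -2.50735166e+02],
       [ 0.00000000e+00,  0.00000000e+00,  0.00000000e+00,
         1.00000000e+00]])
0.0030294789505109936
```

View pics/w12.png

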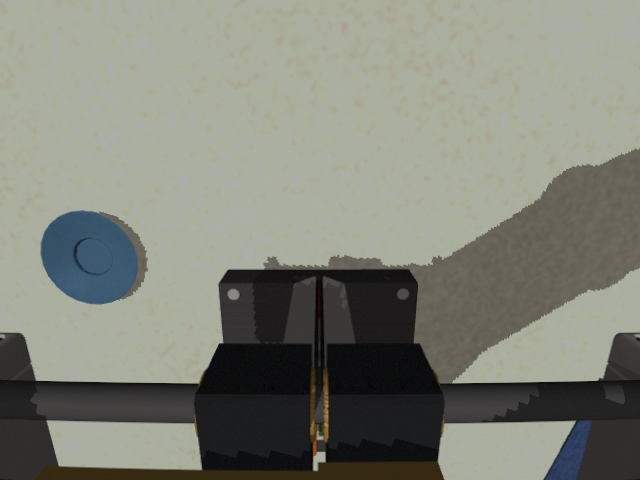

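View pics/s12.png

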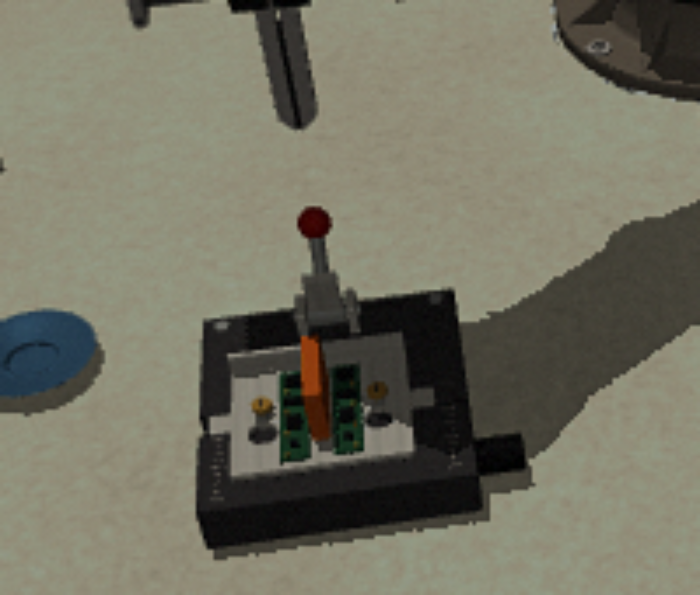

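Emit:
apply_moves --pt "0 0.2 0 0 1" --pt "0 0.4 0 0 1" --pt "0 0.55 0 0 1" --pt "0 0.55 0 0 1" --pt "0 0.55 0 0 1" --pt "0 0.55 0 0 1"

```text
time: 13.83
tool_pos: [418.5, -237.6, 114.1]
eef_rot: [-0.426, -0.564, 0.564, 0.426]
contact_force: [-0.1, 0.1, 0.2]
gripper_width: 0.003
```

Emit:
apply_moves --pt "0 0 -0.05 0 1" --pt "0 0 -0.1 0 1" --pt "0 0 -0.14 0 1" --pt "0 0 -0.18 0 1" --pt "0 0 -0.22 0 1" --pt "0 0 -0.26 0 1" --pt "0 0 -0.3 0 1" --pt "0 0 -0.3 0 1"

```text
time: 14.5
tool_pos: [453.5, -227.3, 113.4]
eef_rot: [0.426, 0.564, -0.564, -0.426]
contact_force: [0.2, 0.4, -0.4]
gripper_width: 0.005
```

Emit:
apply_moves --pt "0 0 -0.03 0 1" --pt "0 0 -0.06 0 1" --pt "0 0 -0.1 0 1" --pt "0 0 -0.13 0 1" --pt "0 0 -0.13 0 1"

```text
time: 14.92
tool_pos: [468.2, -223.1, 113.4]
eef_rot: [0.426, 0.564, -0.564, -0.426]
contact_force: [0.1, 0.2, -0.7]
gripper_width: 0.006
```

```bash
python3 look.py 13
python3 - <<'E'
from h import *
save('s13.png',cv2.resize(np.load('s13.npy')[130:300,130:330],None,fx=3.5,fy=3.5))
E
```

```text
14.9167 [ 468.25 -223.06  113.38] [ 0.1  0.2 -0.7]
array([[-2.75296765e-01,  9.61358978e-01,  7.78399285e-04,
         3.41642135e+02],
       [-9.24606617e-01, -2.64550369e-01, -2.74072448e-01,
         3.69657222e+02],
       [-2.63276082e-01, -7.61709712e-02,  9.61708733e-01,
        -1.72870927e+02],
       [ 0.00000000e+00,  0.00000000e+00,  0.00000000e+00,
         1.00000000e+00]])
```

View pics/s13.png

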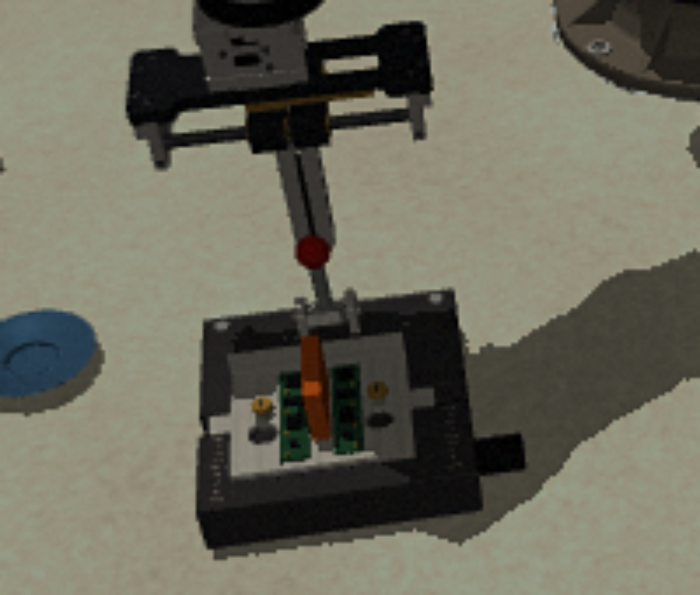

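The knob is at about upright; I'll push it on past centre.

Emit:
apply_moves --pt "0 0 -0.03 0 1" --pt "0 0 -0.06 0 1" --pt "0 0 -0.09 0 1" --pt "0 0 -0.12 0 1" --pt "0 0 -0.15 0 1" --pt "0 0 -0.18 0 1" --pt "0 0 -0.2 0 1" --pt "0 0 -0.2 0 1"

```text
time: 15.68
tool_pos: [491.0, -216.6, 113.3]
eef_rot: [0.426, 0.564, -0.564, -0.426]
contact_force: [0.7, 1.1, 0.2]
gripper_width: 0.004
```

```bash
python3 look.py 14
python3 - <<'E'
from h import *
save('s14.png',cv2.resize(np.load('s14.npy')[130:300,130:330],None,fx=3.5,fy=3.5))
E
```

```text
15.6833 [ 491.01 -216.57  113.32] [0.7 1.1 0.2]
array([[-2.75146438e-01,  9.61401946e-01,  8.58059284e-04,
         3.41602773e+02],
       [-9.24711997e-01, -2.64401612e-01, -2.73860384e-01,
         3.92476574e+02],
       [-2.63063034e-01, -7.61451669e-02,  9.61769075e-01,
        -1.66439307e+02],
       [ 0.00000000e+00,  0.00000000e+00,  0.00000000e+00,
         1.00000000e+00]])
```

View pics/s14.png

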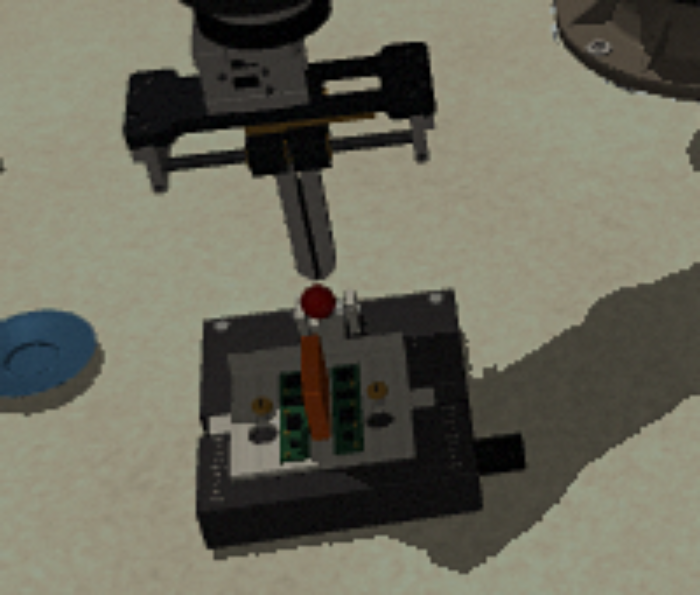

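It has fallen past centre, clear of the fingers. I'll retreat up and back, then verify.

Emit:
apply_moves --pt "0 0 0.1 0 1" --pt "0 -0.2 0.15 0 1" --pt "0 -0.5 0.15 0 1" --pt "0 -0.8 0.15 0 1" --pt "0 -1 0.15 0 1" --pt "0 -1 0.15 0 1" --pt "0 -1 0.15 0 1"

```text
time: 16.37
tool_pos: [472.8, -222.3, 234.6]
eef_rot: [0.427, 0.565, -0.564, -0.426]
contact_force: [-0.2, -0.2, -1.3]
gripper_width: 0.004
```

Emit:
apply_moves --pt "0 0 -0.3 0 1" --pt "0 0 -0.6 0 1" --pt "0 0 -0.9 0 1" --pt "0 0 -1 0 1" --pt "0 0 -1 0 1" --pt "0 0 -1 0 1"

```text
time: 16.87
tool_pos: [587.6, -189.0, 231.6]
eef_rot: [-0.425, -0.564, 0.565, 0.427]
contact_force: [-0.1, -0.9, -0.3]
gripper_width: 0.002
```

```bash
python3 look.py 15
python3 - <<'E'
from h import *
i=np.load('w15.npy'); save('w15.png',i)
t=arm.get_image('top'); save('t15.png',t)
j=np.load('s15.npy')
save('s15.png',cv2.resize(j[170:300,160:300],None,fx=4.5,fy=4.5,interpolation=cv2.INTER_CUBIC))
cs=cam('scene'); cw=cam('wrist')
a=[]
for c,im in ((cs,j),(cw,i)):
    h=cv2.cvtColor(im,cv2.COLOR_RGB2HSV); m=(((h[...,0]<6)|(h[...,0]>174))&(h[...,1]>150)&(h[...,2]>50)).astype(np.uint8)
    k,l,st,ce=cv2.connectedComponentsWithStats(m); q=1+np.argmax(st[1:,4]); print(st[q],ce[q]); a.append(ray(c,[ce[q]]))
A=np.zeros((3,3));b=np.zeros(3)
for o,d in a:
    d=d[0]/np.linalg.norm(d[0]); P=np.eye(3)-np.outer(d,d); A+=P;b+=P@o
k=np.linalg.solve(A,b); x=np.array([np.cos(np.radians(15.95)),np.sin(np.radians(15.95))]); r=k[:2]-[562.8,-197.2]
print('knob',k,'stage',r@x,r@[-x[1],x[0]])
E
```

```text
16.8667 [ 587.63 -188.98  231.55] [-0.1 -0.9 -0.3]
array([[-2.74952797e-01,  9.61456096e-01,  1.77078801e-03,
         3.41232174e+02],
       [-9.25589504e-01, -2.64196565e-01, -2.71079775e-01,
         5.21439389e+02],
       [-2.60163466e-01, -7.61731651e-02,  9.62555255e-01,
        -2.54526629e+02],
       [ 0.00000000e+00,  0.00000000e+00,  0.00000000e+00,
         1.00000000e+00]])
[216 211  10   9  64] [220.140625 215.265625]
[304 135  28  29 631] [317.70839937 148.49920761]
knob [ 521.97153333 -208.46856759   91.34515709] stage -42.353231254399425 0.3848481841377167
```

View pics/w15.png

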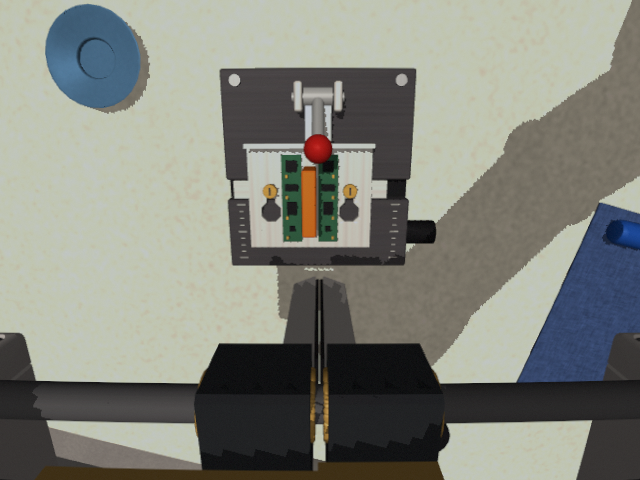

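View pics/s15.png

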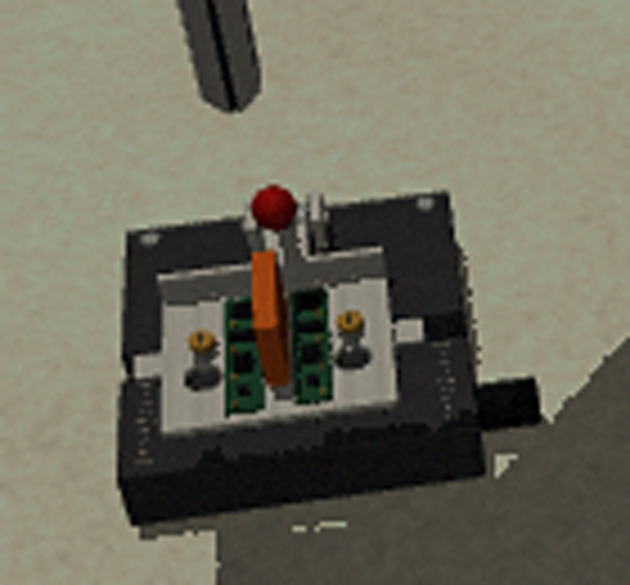

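View pics/t15.png

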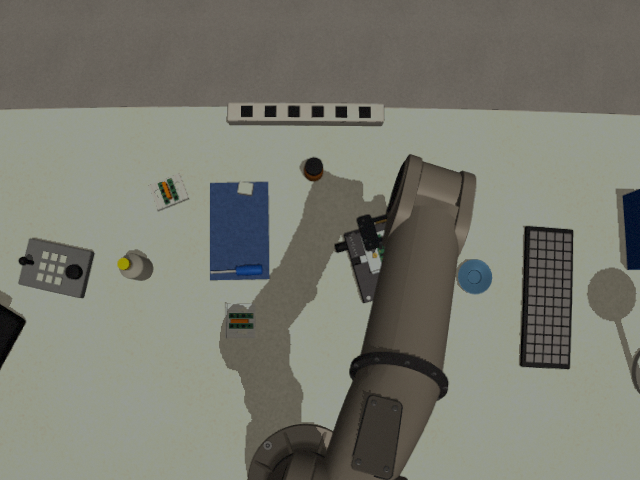

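The knob travelled about 77 mm along x against 77 expected, and sits at z 91 against 91 expected, so the lever is fully closed. The screws are in the slots and nothing else has moved, so I'll hand in.

Run:
```python
from h import *
o=arm.get_obs(); print(o['time'],o['contact_force'],arm.hand_in())
```

```text
the job is handed in; nothing more can be done
17.0167 [ 0.66092235 -0.00932491  0.05391072] None
```

The carrier is mounted on the stage with both screws at the ends of their slots, and the lever was flipped over to latch it only after that. I handed the job in at 17.0 s.

**What I did:** I gripped the largest carrier by its rib and lined its big ends up with the screw heads, using the wrist camera to look through the holes. Then I lowered it over the heads and slid it about 20 mm, away from the lever, until the force rose and it stopped. I let go, and pushed the knob past upright with closed fingers, and it fell to the closed side.

**Last checks:**
- **Carrier home:** in the wrist view both brass heads sit at the slot ends. The head to big-end distance measured 19.3 mm against 20 expected, and lip to screw 41 mm against 42. I put these 1 mm differences down to the 2 mm camera calibration, since the slide ended in a firm stop.
- **Lever closed:** the knob is at z = 91 mm as expected. Its stage x read −42 mm against −39 expected. The open knob had read about 3 mm off the same way, so its travel of about 77 mm matches a full close.
- **Clear of everything:** the tool was about 230 mm up with no contact force. The screwdriver, box, jar, dish, bottle and both smaller carriers look unmoved in the top view.
- **Forces:** the highest reading seen was about 34 N, at the slot-end stop.

The cameras disagreed by up to about 6 mm on where the carrier lay at the start. I relied on views showing the screws and holes together.

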